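Dock the test sled and hold a capacitor pressed in its sprung ring

TASK

Put the blue can capacitor on test: first slide the blue test sled, flat along the bench, into the tester's bay until its nose is home against the stop, and only then take the capacitor out of the wooden block and set it, still terminals down, in the sled's black sprung ring with its white stripe facing the ring's white mark. Push the capacitor down, ring and all, to the bottom of the spring's travel and finish while holding it there: the reading runs as long as you press on the capacitor itself, so do not let go or ease off at the end, and keep off the ring and the sled. Leave the things lying about alone.

Things in the scene. Friction and masses are not known exactly. Their poses are not given: they have to be found in the camera images.
- tester: Capacitance tester, fixed: grey box (85 along x, 136 wide, 49 mm high) with a display and knob on top, and an open bay between two bare aluminium rails. Origin on the bench at the middle of the foot of the stop face; x points from the bay into the box (the way the sled goes in), y across the bay, z up. Box at x 0 to 85 mm, rails at x -108 to 0.
- bay_stop (a point): Centre of the tester's stop face, 6 mm above the bench: the point that the sled's nose meets when home; axes as the tester's.
- sled: Loose blue test sled, a flat plate 150 x 100 x 12 mm, about 0.76 kg in all, lying on the bench. Origin under its centre; x points to its nose (the end with brass strips, at x = +75 mm), z up. Handle bar near the tail, sprung ring at x = +30 mm. Home: its x lies along the tester's x and the nose touches the stop; 2.5 mm play each side, 3.5 mm between plate and lips.
- sled_nose (a point): Middle of the sled's nose face, 6 mm above its underside; axes as the sled's.
- sled_handle (a point): Centre of the sled's black handle bar, 55 mm behind the sled's centre and 38 mm above the bench: bar 12 mm thick along the sled's x, 60 mm long along its y, from 32 to 44 mm above the bench, on two 10 mm posts at y = +/-22 mm; axes as the sled's.
- nest (a joint): Travel of the sprung ring straight down towards the sled: 0 = up (rest), 0.012 m = fully down on a hard stop. A coil spring pushes it up with about 4 N at the top, rising evenly to about 13 N at the bottom; it does not latch, and the capacitor's weight alone does not move it.
- ring_seat (a point): Centre of the seat in the black sprung ring, moves with it: 44 mm above the bench at rest, 32 mm fully down; axes as the sled's. Socket above it: bore 39 mm, flared to 44 mm at the mouth, rim 16 mm above the seat. Flange of 69 mm diameter 2 to 8 mm below the seat. The seat's 28 mm hole lets the terminals hang through. A white mark runs over wall and flange on the +y side.
- ring_mark (a point): The ring's white mark: 23.5 mm from ring_seat along +y of the sled, at seat height.
- capacitor: Blue can capacitor, upside down with its terminals below: 35 mm diameter, 56.5 mm long, about 95 g. Origin at the centre of its lower (terminal) end face; z up along the can; two terminals reach 5 mm below that face. White stripe down its -x side. It stands in a pocket of the wooden block, that face 10 mm and the can's top 66.5 mm above the bench.
- capacitor_stripe (a point): Middle of the white stripe: on the can's surface at its own x = -17.5 mm, 28 mm above the origin.
- carrier: Wooden block fixed on the bench, 60 x 108 x 24 mm, with two stepped pockets at y = +/-25.5 mm: 40 mm wide and 14 mm deep, then a 29 mm through hole. Origin under its centre. The capacitor stands in the +y pocket, the other one is empty.
- multimeter: Yellow and black multimeter, 138 x 68 x 39 mm, lying beyond the tester; leave it alone. Origin under its centre.
- heat_sink: Black finned heat sink, 40 x 50 x 26 mm, to the right of the block; leave it alone. Origin under its centre.
- motor_capacitor: White oval motor capacitor standing up, 28 x 46 x 91 mm, to the right of the block; leave it alone. Origin under its centre.
- electrical_tape: Roll of black tape, 55 mm across, 19 mm high, at the front of the bench; leave it alone. Origin under its centre.
- bay_mouth (a point): Middle of the bay's mouth, 106 mm before the stop, axes as the tester's. Rails 105 mm apart inside, 20 mm high; their lips reach in to y = +/-44.5 mm with undersides 15.5 mm above the bench, so the sled must be slid in from this end, not lowered in. Outside the mouth the rails flare open by 20 degrees for 37 mm more (to 143 mm before the stop).
- load_box_upper: Upper of two stacked open-topped load boxes with black fronts on the left of the bench, fixed, furniture: everything from y = 0.25 m leftwards between x = 0.26 and 0.74 m may be occupied up to about 0.26 m above the bench, so clear it before crossing. Not part of the job.
- iso_transformer: Black boxed transformer at the front of the bench, fixed, furniture: about 92 x 126 mm and 172 mm tall, between the robot and the wooden block. Not part of the job.

How it is judged:
By the outcome, as a careful person would: the job done as asked, in the order asked, and still so for the second after the job is handed in, while the arm keeps its last pose, push and grip.
It also fails if it takes over 64 s, if anything falls off the work surface, if the arm or the gripper's body presses on something with over 40 N, if the wrist force passes 120 N, or if a joint passes its speed limit or range.

ROBOT

A 7-joint arm with a two-finger parallel gripper is mounted at the origin on a cart in front of the work surface, level with it; the furniture and walls round the work are solid. World frame = base frame: x ahead of the robot, y to its left, z up, the work surface at z = 0. Lengths are in m, angles in rad, forces in N, time in s.
With the tool pointing down it reaches from about 0.4 to 0.875 m from the base axis. Payload 19.3 kg.
Tool frame: the origin (TCP) lies on the mounting face of the last link; the fingertips stand 173 mm ahead of it and the grasp point (between the pads) lies 155 mm ahead of it (bot.grip_point_offset is the distance from the TCP to the grasp point, in m); z points along the fingers, y is the line along which they close (so a half turn about z gives the same grasp; the last joint's range is limited). The gripper opens to 85 mm and grips with 20 to 120 N. Pads are 22 mm wide; open, the fingers measure 114 mm over their backs; the gripper's body (76 mm by 85 mm) begins 54 mm behind the grasp point. The pads swing forward as they close: fully open they stand 13 mm farther back than shut.
Start: joints at [1.228, 0.521, -0.036, 1.599, 0.021, 1.021, -0.113], TCP at [0.168, -0.602, 0.405] pointing down, gripper open.
Joint ranges: [-2.91, 2.91], [-0.3, 2.13], [-1.5, 1.42], [0.17, 2.43], [-1.26, 4.41], [0.16, 1.93], [-2.52, 2.52]. Speed limits (rad/s): [1.89, 1.89, 2.39, 2.39, 3.01, 3.01, 3.01].

INTERFACE

Orientations are given as [roll, pitch, yaw] about the fixed x, y, z axes, in that order (R = Rz(yaw) Ry(pitch) Rx(roll)).
In Python, from workcell import bot gives the robot as it stands.
- The arm moves only by the tool arm_command, never from a script. Its argument "deltas" is a list of rows, each a list of 3 entries, a list of its own where there are three numbers: the shift along the tool's x, y, z in cm, then the turn, a rotation vector about the tool's x, y, z in rad, then the finger opening in cm, from 0 to 8.54. In form: [[[tx, ty, tz], [rx, ry, rz], claw], ...]. A call has 1 to 20 rows; each row shifts and turns the commanded pose from where the row before left it, along the tool's axes as they then stand; what a row does not reach is not made up. A row lasts 1/10 s, in which the tool goes at most 50 mm and 8.59 degrees, less where a joint would pass 70% of its speed; a pose out of reach is approached as far as the arm can. A call with a gripper value outside its range is refused whole. The fingers move at their own pace and stop on an object; "newtons" is the grip in N (left out, the last holds). Time passes only in rows, so rows that do not move let the fingers close. It gives the time, the measured TCP pose, the force, the opening and the grip force at its end, in the units of the state.
- bot.observe(): the state, without advancing time (a new reading comes with each control period).
- bot.grab_frame(name): name is "scene" or "top"; returns a dict with "frame" (400x640x3 uint8, red, green, blue), "K" (3x3 intrinsics, pixels), "k1" (the pictures are not rectified: a ray, as slopes to the right and down, at radius r is drawn at 1 + k1 r^2 times it, then the intrinsics apply), "rvec" (rotation vector, rad) and "tvec" (3), from world to camera coordinates, as OpenCV has them. Camera axes: x right, y down, z forward; pixel columns grow to the right and rows downward; lengths in m; the calibration is good to about 2 mm. A picture is of the moment at which its call begins. There is no depth.
- bot.job_done(): hands the job in; it is judged then, once.
Trained networks look in a picture, given as the dict that the camera call returned (one of the last four; its "shot" number tells which), for a name from the list of things; names that differ only in an ending like _2 or _b are one class to them, and where a whole thing is asked for, a point or a joint stands for the part that bears it (a point fixed in the world has none). Each returns a list of dicts, best first, with "p" (0 to 1); they miss things now and then, are a little off and sometimes report something else, mostly with a low value. They report only what shows in the picture. A call takes as long as a camera call.
- bot.find_in(name, picture): "rect" ([left, top, width, height] in pixels, round what is visible of it).
- bot.mark_of(name, picture): "at" ([column, row] in pixels: a listed point, or the origin of a listed thing).
The state is a dict: "clock": time; "qpos": joint angles; "qd": joint speeds; "joint_efforts": joint torques, N m; "position": TCP position; "tool_rot": TCP orientation; "force": force on the tool from outside, world axes, zero at the start; "moment": the same for the moment, N m; "grip_width": finger opening in m; "finger_force": force on a finger pad.
Only numpy, scipy, OpenCV 4.12 (cv2) and the standard library are available. Lean on these libraries where they do the work, as an engineer would, in place of code of your own. Each camera call takes 0.05 s, during which the arm holds its last target. There are 200 camera calls.

## Working session

There is one attempt and no reset: what is moved stays moved. The work goes in short steps, Python scripts to look and compute and a tool call to move; the robot and the scene stay as the last step left them, time stands still between calls to the robot, and variables do not carry over. Pictures are saved under pics/ and viewed, at most 10 in all, crops included, and the job is handed in when it is done.

Besides the shell and the picture viewer there is one more tool, called after ">>>" as a command line: name --argument value ..., lists and objects as JSON in quotes. arm_command: Moves the arm, as the interface text tells. Its arguments: {"type":"object","properties":{"deltas":{"type":"array","items":{"type":"array"}},"newtons":{"type":"number"}},"required":["deltas"]}

```bash
mkdir -p pics; ls; cat > h.py <<'E'
import numpy as np, cv2
from workcell import bot
from scipy.spatial.transform import Rotation as R
def ray(pic,uv):
    K=np.array(pic["K"]);k1=pic["k1"]
    x,y=(uv[0]-K[0,2])/K[0,0],(uv[1]-K[1,2])/K[1,1]
    rd=np.hypot(x,y);r=rd
    for _ in range(30): r=rd/(1+k1*r*r)
    s=r/rd if rd>0 else 1
    Rm=cv2.Rodrigues(np.array(pic["rvec"],float))[0];t=np.array(pic["tvec"],float).ravel()
    return -Rm.T@t, Rm.T@np.array([x*s,y*s,1])
def at_z(pic,uv,z):
    c,d=ray(pic,uv); return c+d*(z-c[2])/d[2]
def proj(pic,P):
    Rm=cv2.Rodrigues(np.array(pic["rvec"],float))[0]
    p=Rm@np.array(P,float)+np.array(pic["tvec"],float).ravel(); x,y=p[0]/p[2],p[1]/p[2]
    f=1+pic["k1"]*(x*x+y*y);K=np.array(pic["K"])
    return K[0,0]*x*f+K[0,2],K[1,1]*y*f+K[1,2]
def save(pic,fn,crop=None,s=1):
    im=pic["frame"][:,:,::-1]
    if crop: a,b,c,d=crop; im=im[b:d,a:c]
    cv2.imwrite("pics/"+fn,cv2.resize(np.ascontiguousarray(im),None,fx=s,fy=s,interpolation=cv2.INTER_CUBIC))
def locate(names,pics):
    out={}
    for n,z in names.items():
        for k,p in pics.items():
            m=bot.mark_of(n,p)
            if m: print(n,k,np.round(m[0]["at"],1),round(m[0]["p"],2),np.round(at_z(p,m[0]["at"],z),4))
            else: print(n,k,None)
def state():
    o=bot.observe(); 
    for k in ["clock","qpos","position","tool_rot","force","grip_width","finger_force"]: print(k,np.round(o[k],4))
E
cat > a.py <<'E'
from h import *
S=bot.grab_frame("scene");T=bot.grab_frame("top")
save(S,"s0.png");save(T,"t0.png")
for p in (S,T): print(np.round(ray(p,(320,200)),3))
locate(dict(tester=0,bay_stop=.006,bay_mouth=0,sled=0,sled_nose=.006,sled_handle=.038,ring_seat=.044,ring_mark=.044,capacitor=.01,capacitor_stripe=.038,carrier=0,heat_sink=0,motor_capacitor=0,electrical_tape=0,multimeter=0,iso_transformer=0),dict(S=S,T=T))
state()
E
python3 a.py
```

```text
pics
[[-0.075  0.277  1.321]
 [ 0.389 -0.184 -0.903]]
[[ 0.39   0.037  1.595]
 [ 0.073 -0.017 -0.997]]
tester S [255.  174.4] 0.96 [0.6664 0.1666 0.    ]
tester T [279.9 161.7] 0.74 [0.6563 0.1709 0.    ]
bay_stop S [257.  172.7] 0.91 [0.6663 0.1589 0.006 ]
bay_stop T [283.5 162.2] 0.89 [0.6535 0.1562 0.006 ]
bay_mouth S [290.3 163.5] 0.73 [0.6578 0.044  0.    ]
bay_mouth T [309.2 160.7] 0.76 [0.6617 0.0549 0.    ]
sled S [331.6 143.8] 0.95 [ 0.6727 -0.1147  0.    ]
sled T [354.6 156.2] 0.87 [ 0.6819 -0.125   0.    ]
sled_nose S [318.5 152.8] 0.62 [ 0.6546 -0.0577  0.006 ]
sled_nose T [334.5 164.3] 0.61 [ 0.6475 -0.0451  0.006 ]
sled_handle S [346.3 126.7] 0.87 [ 0.6932 -0.1775  0.038 ]
sled_handle T [367.8 155. ] 0.72 [ 0.6803 -0.1723  0.038 ]
ring_seat S [325.9 137.7] 0.54 [ 0.6772 -0.0943  0.044 ]
ring_seat T [345.3 156. ] 0.45 [ 0.6742 -0.0846  0.044 ]
ring_mark S [329.6 145.7] 0.59 [ 0.6437 -0.0925  0.044 ]
ring_mark T [346.1 165. ] 0.63 [ 0.6392 -0.0879  0.044 ]
capacitor S [407.6 166. ] 0.57 [ 0.4873 -0.3053  0.01  ]
capacitor T [396.4 203.2] 0.56 [ 0.4961 -0.2884  0.01  ]
cap
[... 301 characters left out ...]
 T [432.7 225.1] 0.47 [ 0.4123 -0.4328  0.    ]
motor_capacitor S [451.2 161. ] 0.64 [ 0.4498 -0.4526  0.    ]
motor_capacitor T [439.9 215. ] 0.51 [ 0.4522 -0.4616  0.    ]
electrical_tape S [456.2 210.5] 0.76 [ 0.2872 -0.3717  0.    ]
electrical_tape T [419.5 260.5] 0.6 [ 0.2739 -0.3798  0.    ]
multimeter S [196.3 197.5] 0.6 [0.663  0.3697 0.    ]
multimeter T [231.1 160.3] 0.68 [0.6596 0.3641 0.    ]
iso_transformer S None
iso_transformer T [282.3 157.4] 0.29 [0.6736 0.1617 0.    ]
clock 1.7
qpos [ 1.2278  0.5214 -0.0363  1.5995  0.0212  1.0211 -0.1128]
position [ 0.1684 -0.6019  0.4047]
tool_rot [-3.1416  0.      0.2728]
force [ 0.0596 -0.1998 -0.2981]
grip_width 0.0856
finger_force 0.0
```

View pictures.

```bash
python3 - <<'E'
import cv2
a=cv2.imread("pics/s0.png")[70:290,150:500];b=cv2.imread("pics/t0.png")[90:290,210:470]
cv2.imwrite("pics/s0c.png",cv2.resize(a,None,fx=2.28,fy=2.28,interpolation=2))
cv2.imwrite("pics/t0c.png",cv2.resize(b,None,fx=3,fy=3,interpolation=2))
E
```

```text
(no output)
```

View pics/s0c.png

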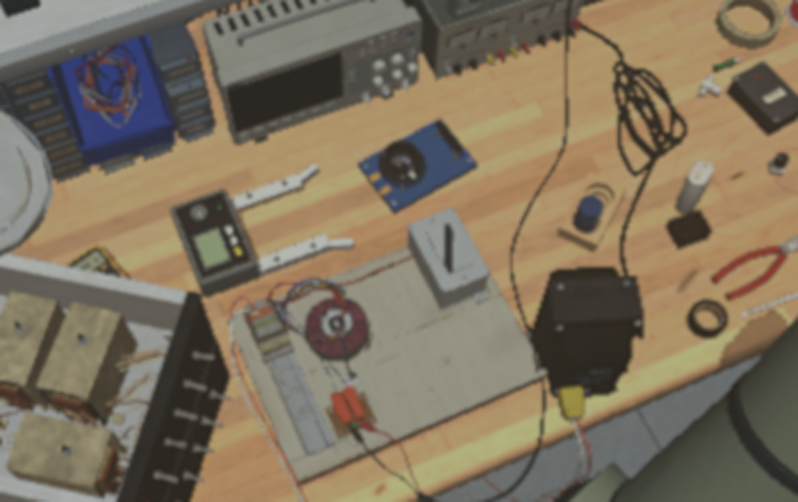

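View pics/t0c.png

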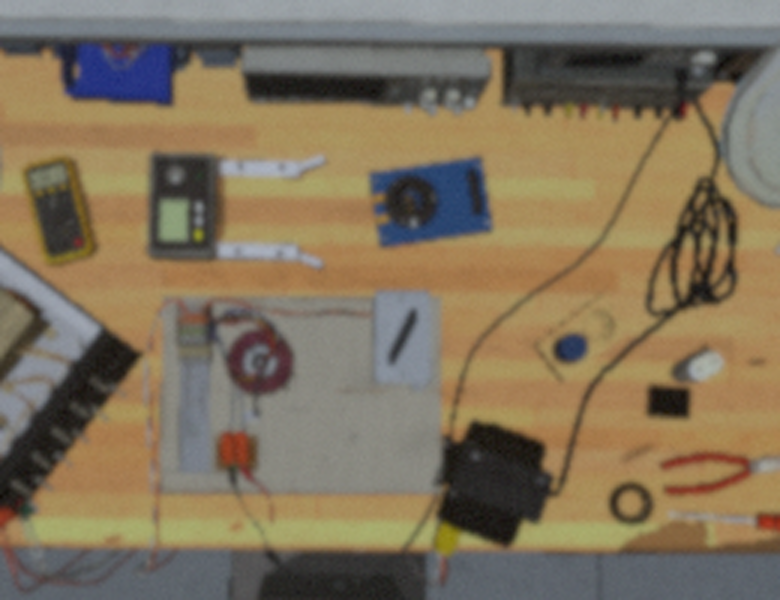

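```bash
cat > fit.py <<'E'
from h import *
from scipy.optimize import minimize
SS=8
def box(x0,x1,y0,y1,z0,z1): return np.array([[x,y,z] for x in(x0,x1) for y in(y0,y1) for z in(z0,z1)])
def cyl(cx,cy,r,z0,z1):
    a=np.linspace(0,2*np.pi,40,endpoint=False)
    return np.array([[cx+r*np.cos(t),cy+r*np.sin(t),z] for t in a for z in(z0,z1)])
def place(P,x,y,yaw):
    c,s=np.cos(yaw),np.sin(yaw); return np.c_[x+c*P[:,0]-s*P[:,1],y+s*P[:,0]+c*P[:,1],P[:,2]]
def render(pic,win,parts,pose):
    a,b,c,d=win; lab=np.zeros(((d-b)*SS,(c-a)*SS),np.uint8)
    for cls,P in parts:
        uv=np.array([proj(pic,p) for p in place(P,*pose)])
        uv=(uv+.5-[a,b])*SS-.5
        cv2.fillConvexPoly(lab,cv2.convexHull(np.round(uv*16).astype(np.int32)),int(cls),shift=4)
    n=max(c for c,_ in parts)+1
    M=[cv2.resize((lab==i).astype(np.float32),(c-a,d-b),interpolation=cv2.INTER_AREA) for i in range(n)]
    return np.stack([cv2.GaussianBlur(m,(0,0),.7).ravel() for m in M],1)
def cost(pose,parts,pics,wins):
    e=0
    for p,w in zip(pics,wins):
        A=render(p,w,parts,pose); a,b,c,d=w
        I=p["frame"][b:d,a:c].reshape(-1,3).astype(float)
        X=np.linalg.lstsq(A,I,rcond=None)[0]; e+=np.abs(A@X-I).sum()
    return e/1e3
def window(pic,parts,pose,m=6):
    uv=np.array([proj(pic,p) for _,P in parts for p in place(P,*pose)])
    l=np.floor(uv.min(0)-m).astype(int);h=np.ceil(uv.max(0)+m).astype(int)
    return (max(l[0],0),max(l[1],0),min(h[0],640),min(h[1],400))
def fit(parts,pics,p0,yaw=True,m=6):
    wins=[window(p,parts,p0,m) for p in pics]
    sc=np.array([.008,.008,.08])[:3 if yaw else 2]
    f=lambda v: cost(tuple(np.array(p0[:len(sc)])+v*sc)+(() if yaw else (0,)),parts,pics,wins)
    k=len(sc); best=None
    for s in(1,-1):
        r=minimize(f,np.zeros(k) if best is None else best.x,method="Nelder-Mead",options=dict(initial_simplex=(np.vstack([np.zeros(k),s*np.eye(k)])+(0 if best is None else best.x)),xatol=.02,fatol=.001))
        best=r
    return np.array(p0[:k])+best.x*sc,best.fun
def rails(w):
    o=[]
    for s in(1,-1):
        o.append((2,box(-.108,0,*sorted((s*.0445,s*w)),0,.02)))
        t=np.tan(np.radians(20))*.035
        q=box(-.143,-.108,*sorted((s*.0525,s*w)),0,.02)
        q[:,1]+=s*t*(q[:,0]<-.12); o.append((2,q))
    return o
TESTER=rails(.062)+[(1,box(0,.085,-.068,.068,0,.049))]
SLED=[(1,box(-.075,.075,-.05,.05,0,.012)),(2,cyl(.03,0,.0345,.02,.042)),(2,cyl(.03,0,.023,.036,.06)),(2,box(-.061,-.049,-.03,.03,.032,.044))]
CAN=[(1,cyl(0,0,.0175,.024,.0665))]
E
cat > b.py <<'E'
from fit import *
S=bot.grab_frame("scene");T=bot.grab_frame("top")
for nm,parts,p0,yw in (("tester",TESTER,(.66,.157,1.56),1),("sled",SLED,(.676,-.12,1.71),1),("can",CAN,(.492,-.297,0),0)):
    for k,pp in (("S",[S]),("T",[T]),("ST",[S,T])):
        print(nm,k,*np.round(fit(parts,pp,p0,yw),4))
for p,k in((S,"S"),(T,"T")):
    u=proj(p,(.49,-.297,.05)); a,b=int(u[0])-20,int(u[1])-20
    cv2.imwrite(f"pics/c{k}.png",cv2.resize(p["frame"][b:b+40,a:a+40,::-1],(400,400),interpolation=2)); print(k,a,b)
cv2.imwrite("pics/cc.png",np.hstack([cv2.imread("pics/cS.png"),cv2.imread("pics/cT.png")]))
print(at_z(T,(377,250),.172),[np.round(at_z(T,(210+u/3,90+v/3),.172)[:2],3) for u,v in((485,422),(548,440),(505,545),(440,520))])
print([np.round(at_z(T,(210+u/3,90+v/3),.05)[:2],3) for u,v in((375,292),(440,390))])
E
python3 b.py
```

```text
Traceback (most recent call last):
  File "b.py", line 5, in <module>
    print(nm,k,*np.round(fit(parts,pp,p0,yw),4))
                ~~~~~~~~^^^^^^^^^^^^^^^^^^^^^^^
ValueError: setting an array element with a sequence. The requested array has an inhomogeneous shape after 1 dimensions. The detected shape was (2,) + inhomogeneous part.
```

```bash
sed -i 's/\*np.round(fit(parts,pp,p0,yw),4)/*[np.round(q,4) for q in fit(parts,pp,p0,yw)]/' b.py; time python3 b.py
```

```text
tester S [0.6647 0.1604 1.5846] 371.128
tester T [0.664  0.1613 1.5753] 125.7497
tester ST [0.664  0.1605 1.5805] 497.24
sled S [ 0.6739 -0.1188  1.7253] 84.6381
sled T [ 0.6776 -0.1186  1.7322] 46.3621
sled ST [ 0.6758 -0.1187  1.7284] 137.0072
can S [ 0.48   -0.2935] 23.2992
can T [ 0.4844 -0.2927] 12.8947
can ST [ 0.4814 -0.2934] 39.6223
S 387 140
T 380 184
[ 0.32114022 -0.18679379  0.172     ] [array([ 0.388, -0.168]), array([ 0.368, -0.242]), array([ 0.247, -0.191]), array([ 0.274, -0.116])]
[array([ 0.552, -0.045]), array([ 0.428, -0.129])]
real	0m3.843s
user	0m3.539s
sys	0m0.032s
```

View pics/cc.png

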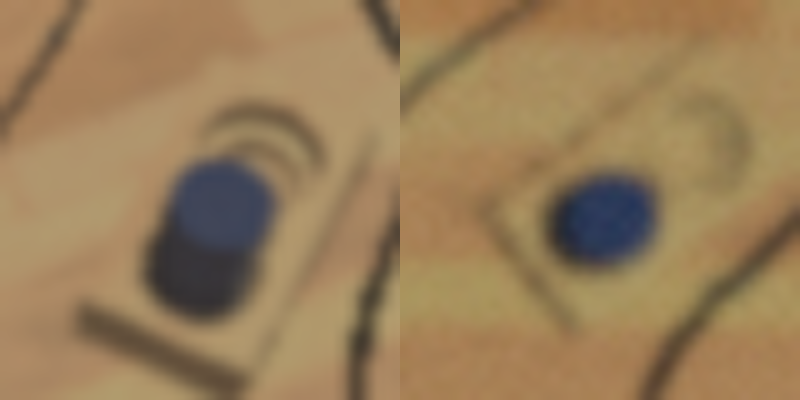

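```bash
cat >> h.py <<'E'
def plan(xyz,yaw,z0=0):
    o=bot.observe(); p=np.array(o["position"]); Rm=R.from_euler("xyz",o["tool_rot"])
    tgt=R.from_euler("xyz",[np.pi,0,yaw])
    print("turn",np.round((Rm.inv()*tgt).as_rotvec(),4),"shift after turn cm",np.round(100*tgt.inv().apply(np.array(xyz)-p),2),"before",np.round(100*Rm.inv().apply(np.array(xyz)-p),2))
E
python3 -c "
from h import *
plan((.6846,-.173,.255),.157)"
```

```text
turn [-0.000e+00  1.000e-04  1.157e-01] shift after turn cm [ 57.7  -34.29  14.97] before [ 61.27 -27.4   14.97]
```

>>> arm_command --deltas '[[[0,0,0],[0,0,0.116],4.5],[[2,-1.2,0],[0,0,0],4.5],[[3.4,-2.02,0],[0,0,0],4.5],[[3.4,-2.02,0],[0,0,0],4.5],[[3.4,-2.02,0],[0,0,0],4.5],[[3.4,-2.02,0],[0,0,0],4.5],[[3.4,-2.02,0],[0,0,0],4.5],[[3.4,-2.02,0],[0,0,0],4.5],[[3.4,-2.02,0],[0,0,0],4.5],[[3.4,-2.02,0],[0,0,0],4.5],[[3.4,-2.02,0],[0,0,0],4.5],[[3.4,-2.02,0],[0,0,0],4.5],[[3.4,-2.02,0],[0,0,0],4.5],[[3.4,-2.02,0],[0,0,0],4.5],[[3.4,-2.02,2],[0,0,0],4.5],[[3.4,-2.02,3],[0,0,0],4.5],[[3.4,-2.02,4],[0,0,0],4.5],[[2,-1.2,4],[0,0,0],4.5],[[0,0,2],[0,0,0],4.5],[[0,0,0],[0,0,0],4.5]]'

```text
clock: 3.9
position: [0.6566, -0.1949, 0.2558]
tool_rot: [-3.14, 0.005, 0.158]
force: [-0.2, 0.4, 0.9]
grip_width: 0.045
finger_force: 0.0
```

```bash
python3 -c "
from h import *
plan((.6846,-.173,.255),.157)
S=bot.grab_frame('scene');T=bot.grab_frame('top')
def crop(p):
    u=proj(p,(.67,-.15,.05)); a,b=int(u[0])-30,int(u[1])-40
    return cv2.resize(p['frame'][b:b+75,a:a+60,::-1],(400,500),interpolation=2)
cv2.imwrite('pics/g1.png',np.hstack([crop(S),crop(T)]))
for z in (.0665,): print(at_z(S,(387+21.7,140+20),z),at_z(T,(380+20,184+21.2),z))
"
```

```text
turn [-0.002   0.0047  0.001 ] shift after turn cm [ 3.11 -1.73  0.08] before [ 3.11 -1.73  0.07]
[ 0.48092172 -0.29405004  0.0665    ] [ 0.48492086 -0.29034203  0.0665    ]
```

View pics/g1.png

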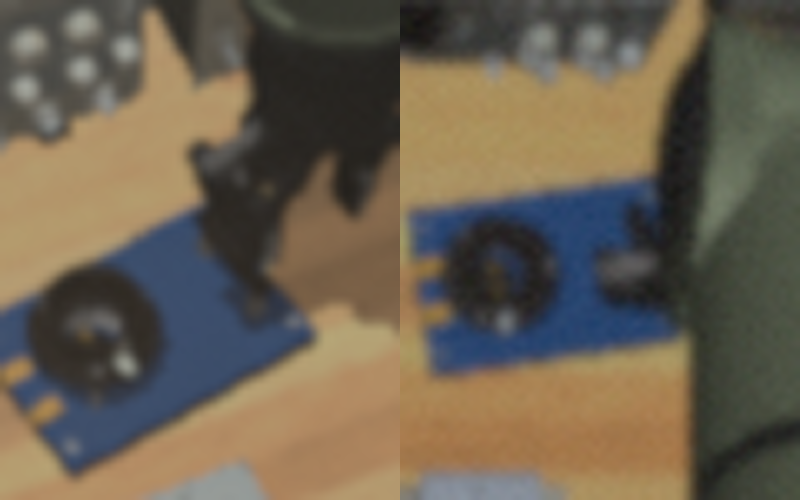

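>>> arm_command --deltas '[[[1.6,-0.9,0],[0,0.005,0],4.5],[[1.5,-0.85,0],[0,0,0],4.5],[[0,0,0],[0,0,0],4.5],[[0,0,0],[0,0,0],4.5]]'

```text
clock: 4.4
position: [0.685, -0.1744, 0.2609]
tool_rot: [3.141, -0.007, 0.156]
force: [0.0, -0.0, -0.9]
grip_width: 0.0447
finger_force: 0.0
```

```bash
python3 -c "
from h import *
plan((.6846,-.173,.193),.157)"
```

```text
turn [ 0.0011 -0.0066 -0.0007] shift after turn cm [-0.02 -0.15  6.79] before [-0.06 -0.16  6.79]
```

>>> arm_command --deltas '[[[0,-0.15,2],[0,-0.005,0],4.5],[[0,0,2],[0,0,0],4.5],[[0,0,1.5],[0,0,0],4.5],[[0,0,1],[0,0,0],4.5],[[0,0,0],[0,0,0],4.5],[[0,0,0],[0,0,0],4.5]]'

```text
clock: 5.0
position: [0.685, -0.1724, 0.1946]
tool_rot: [3.141, -0.0, 0.157]
force: [-0.3, 0.0, 0.3]
grip_width: 0.0452
finger_force: 0.0
```

```bash
python3 -c "
from h import *
plan((.6846,-.173,.193),.157);state()"
```

```text
turn [ 0.0001 -0.0003 -0.0005] shift after turn cm [-0.05  0.05  0.16] before [-0.05  0.05  0.16]
clock 5.0
qpos [ 0.2171  0.8924 -0.0913  1.4804  0.1019  0.7732 -1.3275]
position [ 0.685  -0.1724  0.1946]
tool_rot [ 3.1415e+00 -3.0000e-04  1.5650e-01]
force [-0.3344  0.0464  0.3411]
grip_width 0.0452
finger_force 0.0
```

Close on the handle gently.

>>> arm_command --deltas '[[[0,0,0],[0,0,0],2.5],[[0,0,0],[0,0,0],1.5],[[0,0,0],[0,0,0],0.8],[[0,0,0],[0,0,0],0.8],[[0,0,0],[0,0,0],0.8],[[0,0,0],[0,0,0],0.8]]' --newtons 30

```text
clock: 5.6
position: [0.6852, -0.1724, 0.1951]
tool_rot: [3.141, -0.001, 0.157]
force: [-1.7, -1.8, 7.7]
grip_width: 0.0116
finger_force: 31.4
```

```bash
cat > c.py <<'E'
from fit import *
S=bot.grab_frame("scene");T=bot.grab_frame("top")
o=bot.observe();p=o["position"];y=o["tool_rot"][2]
# sled pose implied by grasp (x along tool -y)
print("implied",np.round([p[0]+.055*-np.sin(y),p[1]+.055*np.cos(y),y+np.pi/2],4))
SL=[q for q in SLED[:3]]
import sys
p0=(p[0]-.055*np.sin(y),p[1]+.055*np.cos(y),y+np.pi/2)
# front half only: arm hides the tail
SL=[(1,box(-.01,.075,-.05,.05,0,.012)),SLED[1],SLED[2]]
for k,pp in(("S",[S]),("T",[T])):
    print("tester",k,*[np.round(q,4) for q in fit(TESTER,pp,(.664,.1605,1.58))])
locate(dict(sled_nose=.006,ring_mark=.044,ring_seat=.044),dict(S=S,T=T))
state()
E
python3 c.py
```

```text
implied [ 0.6766 -0.1181  1.7275]
tester S [0.6643 0.1602 1.5845] 364.1689
tester T [0.664  0.1613 1.5758] 122.4217
sled_nose S [315.8 150.6] 0.55 [ 0.6662 -0.0528  0.006 ]
sled_nose T [335.9 164.9] 0.9 [ 0.6452 -0.0507  0.006 ]
ring_mark S [330.  145.2] 0.71 [ 0.645  -0.0946  0.044 ]
ring_mark T [345.3 163.1] 0.52 [ 0.6465 -0.0848  0.044 ]
ring_seat S [256.2 172.3] 0.67 [0.6473 0.1641 0.044 ]
ring_seat T [343.5 155.4] 0.55 [ 0.6764 -0.0777  0.044 ]
clock 6.0
qpos [ 0.217   0.8917 -0.0912  1.4803  0.102   0.7731 -1.3275]
position [ 0.6852 -0.1724  0.1951]
tool_rot [ 3.141e+00 -1.000e-03  1.567e-01]
force [-1.5542 -1.3589  7.6746]
grip_width 0.0113
finger_force 31.3536
```

>>> arm_command --deltas '[[[0,0,0],[0,0,0.05],0.8],[[0,0,0],[0,0,0.05],0.8],[[0,0,0],[0,0,0.048],0.8],[[-0.3,-1,0],[0,0,0],0.8],[[-0.3,-1,0],[0,0,0],0.8],[[-0.3,-1,0],[0,0,0],0.8],[[-0.3,-1,0],[0,0,0],0.8],[[-0.3,-1,0],[0,0,0],0.8],[[-0.32,-0.76,0],[0,0,0],0.8],[[0,0,0],[0,0,0],0.8],[[0,0,0],[0,0,0],0.8]]' --newtons 40

```text
clock: 7.1
position: [0.6665, -0.1141, 0.1951]
tool_rot: [-3.141, -0.001, 0.009]
force: [-2.4, 4.0, 10.3]
grip_width: 0.0112
finger_force: 40.8
```

```bash
cat > d.py <<'E'
from fit import *
import sys
S=bot.grab_frame("scene");T=bot.grab_frame("top")
o=bot.observe();p=o["position"];y=o["tool_rot"][2]
p0=(p[0]-.055*np.sin(y),p[1]+.055*np.cos(y),y+np.pi/2)
print("implied",np.round(p0,4))
SL=[(1,box(-.02,.075,-.05,.05,0,.012)),SLED[1],SLED[2]]
def wfix(pic,parts,pose,m=4):
    uv=np.array([proj(pic,q) for q in place(box(-.01,.08,-.058,.058,0,.04),*pose)])
    l=np.floor(uv.min(0)).astype(int);h=np.ceil(uv.max(0)).astype(int); return (*l,*h)
import fit as F; F.window=wfix
for k,pp in(("S",[S]),("T",[T])): print(k,*[np.round(q,4) for q in fit(SL,pp,p0)])
state()
def crop(p):
    u=proj(p,(.66,.02,.02)); a,b=int(u[0])-45,int(u[1])-40
    return cv2.resize(p['frame'][b:b+80,a:a+64,::-1],(400,500),interpolation=2)
cv2.imwrite('pics/%s.png'%sys.argv[1],np.hstack([crop(S),crop(T)]))
E
python3 d.py d1
```

```text
implied [ 0.666  -0.0591  1.58  ]
S [ 0.6631 -0.0647  1.5387] 94.3237
T [ 0.6671 -0.0602  1.5839] 24.18
clock 7.2
qpos [ 0.1134  0.8527 -0.0501  1.5759  0.0562  0.7138 -1.5237]
position [ 0.6665 -0.1141  0.1951]
tool_rot [-3.1407e+00 -7.0000e-04  9.2000e-03]
force [-2.9363  3.357  10.4579]
grip_width 0.011
finger_force 40.8364
```

View pics/d1.png

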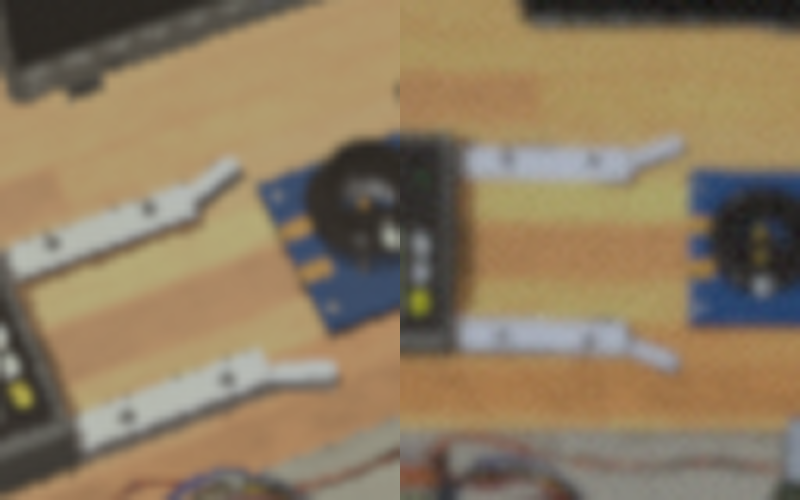

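```bash
cat > e.py <<'E'
from fit import *
T=bot.grab_frame("top");S=bot.grab_frame("scene")
u=proj(T,(.66,.02,.02)); a,b=int(u[0])-45,int(u[1])-40
for A in (((465,160),(635,165)),((460,335),(628,340)),((690,172),(690,325))):
    q=[at_z(T,(a+(x-400+.5)/6.25-.5,b+(y+.5)/6.25-.5),.02 if i<3 else .012) for i,(x,y) in enumerate(A)]
    d=q[0]-q[1]; print(np.round(q,4)[:,:2].tolist(),np.arctan2(d[1],d[0]))
RL=rails(.062)[0:4:1]
for w in(.058,.062,.066,.07):
  for k,pp in(("S",[S]),("T",[T]),("ST",[S,T])):
    print(w,k,*[np.round(x,4) for x in fit(rails(w)+[TESTER[-1]],pp,(.664,.1605,1.575))])
E
python3 e.py
```

```text
[[0.7185, 0.1583], [0.7167, 0.0516]] 1.553240903120655
[[0.6078, 0.1596], [0.6059, 0.0546]] 1.552577933536537
[[0.7126, 0.017], [0.6158, 0.016]] 0.010219939952306672
0.058 S [0.6643 0.1603 1.581 ] 444.6982
0.058 T [0.6634 0.1609 1.5664] 154.563
0.058 ST [0.6639 0.1604 1.5808] 599.376
0.062 S [0.665  0.1603 1.5862] 450.4825
0.062 T [0.6642 0.161  1.5717] 150.3684
0.062 ST [0.6644 0.1605 1.5814] 601.5927
0.066 S [0.6658 0.1605 1.5943] 471.0118
0.066 T [0.6642 0.1608 1.5712] 151.656
0.066 ST [0.6645 0.1601 1.5807] 624.0809
0.07 S [0.6658 0.1602 1.6049] 484.9494
0.07 T [0.6641 0.1608 1.5707] 158.8037
0.07 ST [0.6646 0.1601 1.5825] 645.0734
```

```bash
cat > f.py <<'E'
from fit import *
T=bot.grab_frame("top")
fr=T["frame"].astype(float)
u=proj(T,(.66,.02,.02)); a,b=int(u[0])-45,int(u[1])-40
cols=range(a+13,a+34)
for nm,(r0,r1) in dict(up=(b+19,b+33),lo=(b+46,b+61)).items():
    P=[]
    for c in cols:
        col=fr[r0:r1,c,2]; w=np.clip(col-(np.median(fr[r0:r1,c,2][[0,1,-1,-2]])+15),0,None)
        rr=(w*np.arange(r0,r1)).sum()/w.sum(); P.append(at_z(T,(c,rr),.02))
    P=np.array(P); k=np.polyfit(P[:,1],P[:,0],1); print(nm,np.round(k,4),"x at y=.16,.055:",np.polyval(k,[.16,.055]),"res",np.std(P[:,0]-np.polyval(k,P[:,1])))
# sled edges in blue channel minus red
P1=[];P2=[]
for c in range(a+48,a+56):
    d=fr[b+20:b+62,c,2]-fr[b+20:b+62,c,0]; h=(d.max()*.5+np.median(d[:4])*.5)
    h=0.5*(np.median(np.r_[d[:4],d[-4:]])+np.percentile(d,90))
    i=np.where(d>h)[0]; i0,i1=i[0],i[-1]
    e0=i0-(d[i0]-h)/(d[i0]-d[i0-1]); e1=i1+(d[i1]-h)/(d[i1]-d[i1+1])
    P1.append(at_z(T,(c,b+20+e0),.012));P2.append(at_z(T,(c,b+20+e1),.012))
print(np.round(np.c_[np.array(P1)[:,:2],np.array(P2)[:,:2],(np.array(P1)[:,0]+np.array(P2)[:,0])/2],4))
E
python3 f.py
```

```text
up [-0.0011  0.7167] x at y=.16,.055: [0.71657548 0.71668632] res 0.0004891398560707724
lo [0.0153 0.6076] x at y=.16,.055: [0.61003608 0.6084301 ] res 0.00046218111979758124
[[ 7.170e-01  9.000e-03  6.167e-01  8.000e-03  6.668e-01]
 [ 7.165e-01  5.000e-03  6.171e-01  4.000e-03  6.668e-01]
 [ 7.165e-01  1.100e-03  6.172e-01  1.000e-04  6.669e-01]
 [ 7.163e-01 -2.900e-03  6.171e-01 -3.800e-03  6.667e-01]
 [ 7.159e-01 -6.800e-03  6.171e-01 -7.700e-03  6.665e-01]
 [ 7.158e-01 -1.080e-02  6.171e-01 -1.170e-02  6.665e-01]
 [ 7.162e-01 -1.470e-02  6.168e-01 -1.560e-02  6.665e-01]
 [ 7.162e-01 -1.870e-02  6.168e-01 -1.950e-02  6.665e-01]]
```

>>> arm_command --deltas '[[[-0.2,0,0],[0,0,0.012],0.8],[[-0.2,0,0],[0,0,0],0.8],[[0,-1,0],[0,0,0],0.8],[[0,-1,0],[0,0,0],0.8],[[0,-1,0],[0,0,0],0.8],[[0,-1,0],[0,0,0],0.8],[[0,-0.5,0],[0,0,0],0.8],[[0,0,0],[0,0,0],0.8]]'

```text
clock: 8.15
position: [0.6627, -0.0701, 0.1951]
tool_rot: [3.141, -0.001, -0.003]
force: [-0.2, -2.7, 9.6]
grip_width: 0.0113
finger_force: 40.8
```

```bash
python3 -c "
from h import *
state()"
```

```text
clock 8.15
qpos [ 0.0419  0.8406 -0.0405  1.6063  0.0486  0.6944 -1.5967]
position [ 0.6627 -0.0701  0.1951]
tool_rot [ 3.1406e+00 -1.3000e-03 -3.4000e-03]
force [-0.1894 -2.7055  9.5669]
grip_width 0.0113
finger_force 40.7972
```

>>> arm_command --deltas '[[[0,-1,0],[0,0,0],0.8],[[0,-1,0],[0,0,0],0.8],[[0,-1,0],[0,0,0],0.8],[[0,0,0],[0,0,0],0.8]]'

```text
clock: 8.55
position: [0.6628, -0.0394, 0.1951]
tool_rot: [3.141, -0.001, -0.003]
force: [-0.2, 1.8, 9.5]
grip_width: 0.011
finger_force: 40.9
```

```bash
python3 -c "
from h import *
state();print(np.round(bot.observe()['moment'],2))"
```

```text
clock 8.55
qpos [-0.0062  0.8377 -0.0374  1.6135  0.0444  0.6899 -1.6392]
position [ 0.6628 -0.0394  0.1951]
tool_rot [ 3.1412e+00 -1.3000e-03 -2.9000e-03]
force [-0.239   1.82    9.5403]
grip_width 0.011
finger_force 40.8766
[ 0.29  0.14 -0.03]
```

>>> arm_command --deltas '[[[0,-1,0],[0,0,0],0.8],[[0,-1,0],[0,0,0],0.8],[[0,-1,0],[0,0,0],0.8],[[0,-1,0],[0,0,0],0.8],[[0,-1,0],[0,0,0],0.8],[[0,-1,0],[0,0,0],0.8],[[0,0,0],[0,0,0],0.8]]'

```text
clock: 9.25
position: [0.663, 0.0206, 0.1951]
tool_rot: [3.141, -0.001, -0.003]
force: [0.5, 1.6, 9.3]
grip_width: 0.0113
finger_force: 40.9
```

>>> arm_command --deltas '[[[0,-0.3,0],[0,0,0],0.8],[[0,-0.3,0],[0,0,0],0.8],[[0,-0.2,0],[0,0,0],0.8],[[0,0,0],[0,0,0],0.8]]'

```text
clock: 9.65
position: [0.6631, 0.0267, 0.1951]
tool_rot: [3.14, -0.001, -0.004]
force: [-0.2, -7.1, 9.9]
grip_width: 0.0112
finger_force: 40.9
```

>>> arm_command --deltas '[[[0,-0.2,0],[0,0,0],0.8],[[0,-0.2,0],[0,0,0],0.8],[[0,0,0],[0,0,0],0.8],[[0,0,0],[0,0,0],0.8]]'

```text
clock: 10.05
position: [0.6631, 0.0306, 0.1951]
tool_rot: [3.14, -0.001, -0.005]
force: [-0.2, -7.6, 9.8]
grip_width: 0.0109
finger_force: 40.9
```

>>> arm_command --deltas '[[[0,-0.2,0],[0,0,0],0.8],[[0,-0.2,0],[0,0,0],0.8],[[0,0,0],[0,0,0],0.8],[[0,0,0],[0,0,0],0.8]]'

```text
clock: 10.45
position: [0.6631, 0.0325, 0.1951]
tool_rot: [3.137, -0.001, -0.006]
force: [-0.4, -17.5, 10.8]
grip_width: 0.011
finger_force: 41.1
```

>>> arm_command --deltas '[[[0,-0.2,0],[0,0,0],0.8],[[0,0,0],[0,0,0],0.8],[[0,0,0],[0,0,0],0.8]]'

```text
clock: 10.75
position: [0.663, 0.033, 0.1951]
tool_rot: [3.135, -0.001, -0.007]
force: [-1.3, -26.4, 11.7]
grip_width: 0.0109
finger_force: 41.4
```

>>> arm_command --deltas '[[[0,0.15,0],[0,0,0],0.8],[[0,0.1,0],[0,0,0],0.8],[[0,0,0],[0,0,0],0.8]]'

```text
clock: 11.05
position: [0.663, 0.0325, 0.1951]
tool_rot: [3.138, -0.001, -0.006]
force: [-2.7, -15.3, 11.5]
grip_width: 0.0112
finger_force: 41.4
```

>>> arm_command --deltas '[[[0,0,0],[0,0,0],2],[[0,0,0],[0,0,0],3.5],[[0,0,0],[0,0,0],4],[[0,0,0],[0,0,0],4],[[0,0,-2],[0,0,0],4],[[0,0,-3],[0,0,0],4],[[0,0,-4],[0,0,0],4],[[0,0,-4],[0,0,0],4],[[0,0,-2],[0,0,0],4],[[0,0,0],[0,0,0],4]]'

```text
clock: 12.05
position: [0.6633, 0.0359, 0.3476]
tool_rot: [-3.141, -0.005, -0.003]
force: [0.1, -0.4, -0.0]
grip_width: 0.0402
finger_force: 0.0
```

```bash
python3 -c "
from h import *
plan((.483,-.293,.34),0);state()"
```

```text
turn [-0.0007 -0.0049 -0.0032] shift after turn cm [-18.03  32.89   0.76] before [-17.93  32.95   0.65]
clock 12.05
qpos [-0.1262  0.6416 -0.0267  1.5423  0.0196  0.953  -1.7329]
position [0.6633 0.0359 0.3476]
tool_rot [-3.1409 -0.0049 -0.0032]
force [ 0.1285 -0.4143 -0.0029]
grip_width 0.0402
finger_force 0.0
```

>>> arm_command --deltas '[[[-0.9,1.65,0],[0,0,0],6],[[-1.9,3.45,0],[0,0,0],6],[[-1.9,3.45,0],[0,0,0],6],[[-1.9,3.45,0],[0,0,0],6],[[-1.9,3.45,0],[0,0,0],6],[[-1.9,3.45,0],[0,0,0],6],[[-1.9,3.45,0],[0,0,0],6],[[-1.9,3.45,0],[0,0,0],6],[[-1.9,3.45,0],[0,0,0],6],[[-1.9,3.45,0],[0,0,0.1],6],[[0,0,0],[0,0,0.1],6],[[0,0,0],[0,0,0.1],6],[[0,0,0],[0,0,0.1],6],[[0,0,0],[0,0,0.1],6],[[0,0,0],[0,0,0.1],6],[[0,0,0],[0,0,0.1],6],[[0,0,0],[0,0,0.1],6],[[0,0,0],[0,0,0],6],[[0,0,0],[0,0,0],6]]'

```text
clock: 13.95
position: [0.4813, -0.2907, 0.3436]
tool_rot: [3.141, 0.001, -0.8]
force: [-0.4, 0.2, 0.1]
grip_width: 0.0604
finger_force: 0.0
```

```bash
cat > g.py <<'E'
from h import *
plan((.483,-.292,.2075),-.8);state()
S=bot.grab_frame("scene")
u=proj(S,(.663,.06,.03)); a,b=int(u[0])-40,int(u[1])-30
A=cv2.resize(S["frame"][b:b+60,a:a+80,::-1],(800,600),interpolation=2)[:,:]
cv2.imwrite("pics/home.png",A)
from fit import *
T=bot.grab_frame("top")
for k,pp in (("S",[S]),("T",[T])): print(k,*[np.round(q,4) for q in fit(SLED,pp,(.663,.086,1.566))])
E
python3 g.py
```

```text
turn [ 0.0006  0.0009 -0.0003] shift after turn cm [ 0.21 -0.04 13.61] before [ 0.22 -0.05 13.61]
clock 13.95
qpos [ 0.2945  0.5059  0.1985  1.8353 -0.1314  0.8141 -1.8117]
position [ 0.4813 -0.2907  0.3436]
tool_rot [ 3.141e+00  9.000e-04 -8.003e-01]
force [-0.352   0.1896  0.0793]
grip_width 0.0604
finger_force 0.0
S [0.6626 0.0889 1.5735] 254.5709
T [0.6641 0.0892 1.545 ] 149.7152
```

View pics/home.png

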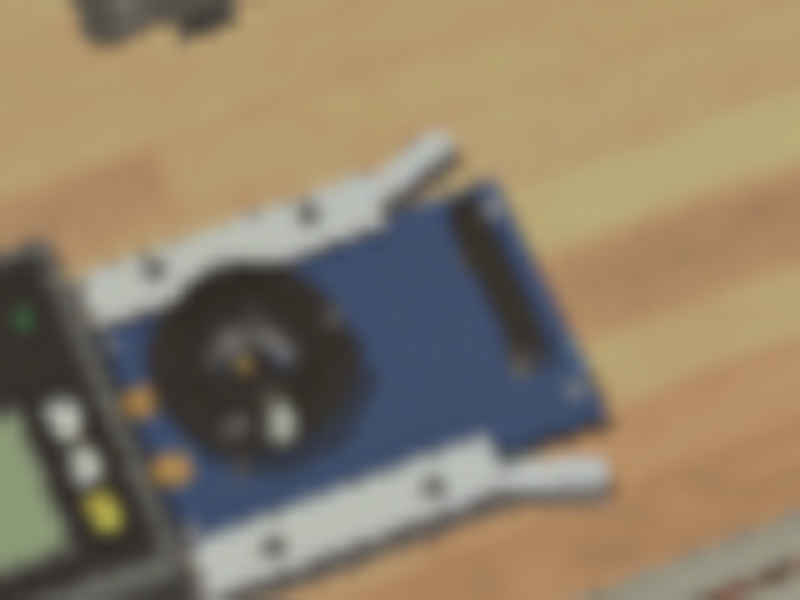

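>>> arm_command --deltas '[[[0.2,0,3],[0,0,0],6],[[0,0,3],[0,0,0],6],[[0,0,3],[0,0,0],6],[[0,0,2],[0,0,0],6],[[0,0,1.5],[0,0,0],6],[[0,0,1],[0,0,0],6],[[0,0,0],[0,0,0],6],[[0,0,0],[0,0,0],6]]'

```text
clock: 14.85
position: [0.4832, -0.2923, 0.2098]
tool_rot: [-3.141, -0.001, -0.803]
force: [0.4, 0.4, -0.2]
grip_width: 0.0601
finger_force: 0.0
```

```bash
python3 -c "
from h import *
plan((.483,-.292,.2075),-.8);state()
S=bot.grab_frame('scene');T=bot.grab_frame('top')
def crop(p):
    u=proj(p,(.483,-.292,.07)); a,b=int(u[0])-24,int(u[1])-30
    return cv2.resize(p['frame'][b:b+60,a:a+48,::-1],(400,500),interpolation=2)
cv2.imwrite('pics/can1.png',np.hstack([crop(S),crop(T)]))"
```

```text
turn [-0.0003 -0.0006 -0.0031] shift after turn cm [-0.04 -0.01  0.23] before [-0.04 -0.01  0.23]
clock 14.85
qpos [ 0.3392  0.7134  0.1413  1.8966 -0.1794  0.543  -1.7736]
position [ 0.4832 -0.2923  0.2098]
tool_rot [-3.1413e+00 -6.0000e-04 -8.0310e-01]
force [ 0.4131  0.4    -0.1758]
grip_width 0.0601
finger_force 0.0
```

View pics/can1.png

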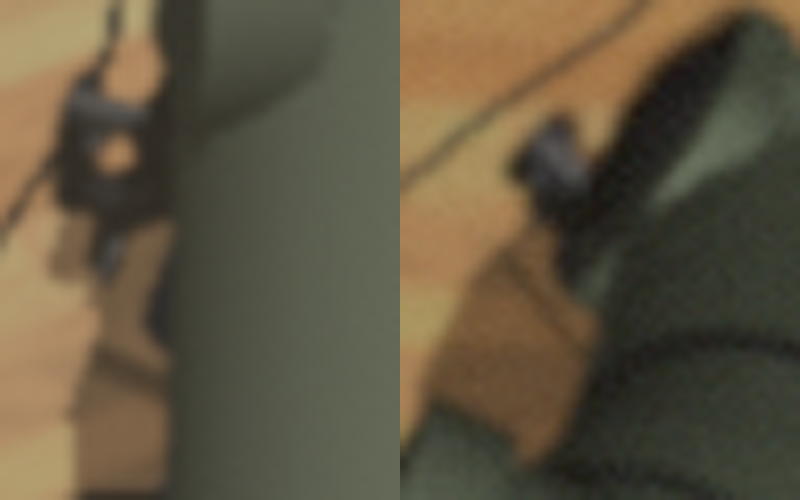

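>>> arm_command --deltas '[[[0,0,0.2],[0,0,0],5],[[0,0,0],[0,0,0],4.2],[[0,0,0],[0,0,0],3.8],[[0,0,0],[0,0,0],3.2],[[0,0,0],[0,0,0],3.2],[[0,0,0],[0,0,0],3.2]]' --newtons 50

```text
clock: 15.55
position: [0.483, -0.2922, 0.2076]
tool_rot: [-3.142, -0.0, -0.803]
force: [-1.7, 0.8, 5.6]
grip_width: 0.0342
finger_force: 49.1
```

>>> arm_command --deltas '[[[0,0,-1],[0,0,0],3.2],[[0,0,-2.5],[0,0,0],3.2],[[0,0,-4],[0,0,0],3.2],[[0,0,-4],[0,0,0],3.2],[[0,0,-2.5],[0,0,0],3.2],[[-0.5,-1.5,0],[0,0,0],3.2],[[-1,-3.1,0],[0,0,0],3.2],[[-1,-3.1,0],[0,0,0],3.2],[[-1,-3.1,0],[0,0,0],3.2],[[-1,-3.1,0],[0,0,0],3.2],[[-1,-3.1,0],[0,0,0],3.2],[[-1,-3.1,0],[0,0,0],3.2],[[-1,-3.1,0],[0,0,0],3.2],[[-1,-3.1,0],[0,0,0],3.2],[[-1,-3.1,0],[0,0,0],3.2],[[-1,-3.1,0],[0,0,0],3.2],[[-1,-3.1,0],[0,0,0],3.2],[[-0.5,-1.5,0],[0,0,0],3.2],[[0,0,0],[0,0,0],3.2],[[0,0,0],[0,0,0],3.2]]'

```text
clock: 17.55
position: [0.6663, 0.0514, 0.3468]
tool_rot: [3.141, 0.0, -0.803]
force: [0.2, -0.4, -1.5]
grip_width: 0.0337
finger_force: 49.9
```

```bash
cat > k.py <<'E'
from h import *
import sys
state()
o=bot.observe();p=np.array(o["position"])
S=bot.grab_frame('scene');T=bot.grab_frame('top')
q=p-[0,0,.185]
def crop(pc):
    u=proj(pc,q); a,b=int(u[0])-16,int(u[1])-20
    print(a,b,np.round(u,1)); return cv2.resize(pc['frame'][b:b+40,a:a+32,::-1],(400,500),interpolation=2)
cv2.imwrite('pics/%s.png'%sys.argv[1],np.hstack([crop(S),crop(T)]))
for k,pc in(("S",S),("T",T)):
    for n in("capacitor","capacitor_stripe"):
        for m in bot.mark_of(n,pc)[:2]: print(k,n,np.round(m["at"],1),round(m["p"],2))
E
python3 k.py v1
```

```text
clock 17.55
qpos [-0.2838  0.6598  0.1882  1.5366 -0.1399  0.9593 -2.4278]
position [0.6663 0.0514 0.3468]
tool_rot [ 3.1405e+00  2.0000e-04 -8.0340e-01]
force [ 0.204  -0.3574 -1.5289]
grip_width 0.0337
finger_force 49.9154
268 115 [284.4 135.3]
293 131 [309.8 151.8]
S capacitor [284.  137.3] 0.56
S capacitor_stripe [288.1 133.2] 0.56
T capacitor_stripe [282.8 163.7] 0.71
```

>>> arm_command --deltas '[[[0,0,0],[0,0,-0.14],3.2],[[0,0,0],[0,0,-0.14],3.2],[[0,0,0],[0,0,-0.14],3.2],[[0,0,0],[0,0,-0.14],3.2],[[0,0,0],[0,0,-0.14],3.2],[[0,0,0],[0,0,-0.14],3.2],[[0,0,0],[0,0,-0.14],3.2],[[0,0,0],[0,0,-0.14],3.2],[[0,0,0],[0,0,-0.14],3.2],[[0,0,0],[0,0,-0.14],3.2],[[0,0,0],[0,0,-0.14],3.2],[[0,0,0],[0,0,-0.14],3.2],[[0,0,0],[0,0,-0.14],3.2],[[0,0,0],[0,0,-0.14],3.2],[[0,0,0],[0,0,-0.14],3.2],[[0,0,0],[0,0,-0.14],3.2],[[0,0,0],[0,0,-0.14],3.2],[[0,0,0],[0,0,-0.14],3.2],[[0,0,0],[0,0,0],3.2]]'

```text
clock: 19.75
position: [0.6667, 0.0511, 0.3471]
tool_rot: [-3.141, -0.0, 1.719]
force: [-1.1, -0.6, -1.3]
grip_width: 0.0339
finger_force: 49.7
```

```bash
python3 k.py v2; python3 -c "
import cv2,numpy as np
a=cv2.imread('pics/v1.png')[:,:400];b=cv2.imread('pics/v2.png')[:,:400];cv2.imwrite('pics/v12.png',np.hstack([a,b]))"
```

```text
clock 19.75
qpos [ 0.1142  0.683  -0.4486  1.511   0.3264  1.0226 -0.27  ]
position [0.6667 0.0511 0.3471]
tool_rot [-3.1414e+00 -1.0000e-04  1.7186e+00]
force [-1.09   -0.6425 -1.3078]
grip_width 0.0339
finger_force 49.6956
268 115 [284.5 135.1]
293 131 [309.9 151.6]
S capacitor [282.5 136.9] 0.47
S capacitor [278.4 169. ] 0.24
S capacitor_stripe [279.9 127.8] 0.55
S capacitor_stripe [198.  197.1] 0.48
T capacitor [289.4 164. ] 0.53
```

View pics/v12.png

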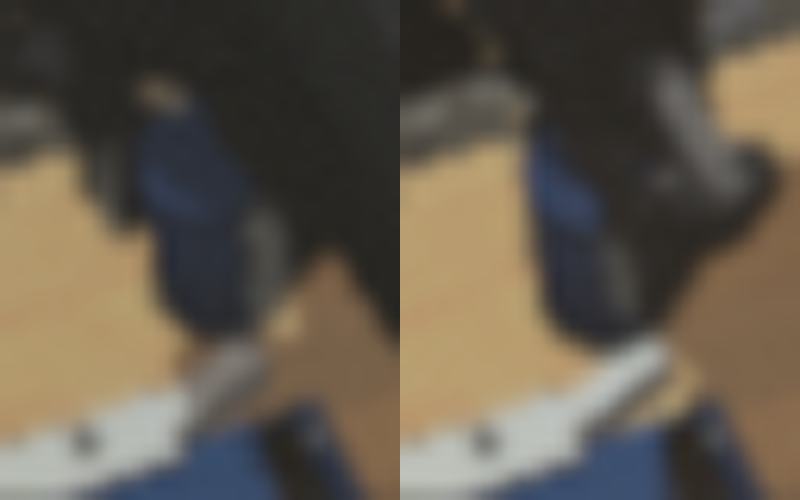

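>>> arm_command --deltas '[[[0,0,0],[0,0,-0.14],3.2],[[0,0,0],[0,0,-0.14],3.2],[[0,0,0],[0,0,-0.14],3.2],[[0,0,0],[0,0,-0.14],3.2],[[0,0,0],[0,0,-0.06],3.2],[[0,0,0],[0,0,0],3.2],[[0,0,0],[0,0,0],3.2]]'

```text
clock: 20.75
position: [0.6667, 0.0518, 0.3472]
tool_rot: [-3.142, -0.0, 2.334]
force: [-0.4, 0.1, -1.8]
grip_width: 0.0336
finger_force: 49.7
```

```bash
cat > u.py <<'E'
from h import *
import sys
def unwrap(pc,p,psi):
    # brightness/saturation on can surface below the fingertips
    cam=ray(pc,(320,200))[0]; az=np.degrees(np.arctan2(cam[1]-p[1],cam[0]-p[0]))
    print("psi",round(np.degrees(psi),1),"cam az",round(az,1))
    fr=cv2.GaussianBlur(pc["frame"].astype(np.float32),(0,0),.5)
    for d in range(-80,81,10):
        a=np.radians(az+d); v=[]
        for z in(-.018,-.012-.012,-.030,-.036):
            P=p+[.0175*np.cos(a),.0175*np.sin(a),-.155+z]
            u,w=proj(pc,P); v.append(cv2.getRectSubPix(fr,(1,1),(float(u),float(w)))[0,0])
        print(round(az+d-np.degrees(psi))%360,"|",*[ "%d,%d,%d"%tuple(x) for x in v])
o=bot.observe();p=np.array(o["position"]);psi=o["tool_rot"][2]
if __name__=="__main__":
    state()
    S=bot.grab_frame("scene"); unwrap(S,p,psi)
    for s in(1,-1):
        d=np.array([np.sin(psi),-np.cos(psi),0])*s
        print("tip",np.round(proj(S,p+d*.017-[0,0,.173]),1),np.round(proj(S,p+d*.031-[0,0,.173]),1))
    print("can bottom",np.round(proj(S,p-[0,0,.1975]),1))
    u=proj(S,p-[0,0,.185]); a,b=int(u[0])-16,int(u[1])-20; print(a,b)
    cv2.imwrite("pics/%s.png"%sys.argv[1],cv2.resize(S["frame"][b:b+40,a:a+40,::-1],(600,600),interpolation=2))
E
python3 u.py v3
```

```text
clock 20.75
qpos [ 0.1988  0.7112 -0.5944  1.5055  0.4328  1.0586  0.2658]
position [0.6667 0.0518 0.3472]
tool_rot [-3.1415 -0.      2.3338]
force [-0.3856  0.0722 -1.7891]
grip_width 0.0336
finger_force 49.7145
psi 133.7 cam az 163.1
309 | 97,85,71 111,95,76 112,96,76 108,95,75
319 | 96,83,71 99,85,71 96,84,69 96,86,69
329 | 80,71,65 79,71,64 77,71,63 80,73,63
339 | 57,55,58 54,52,55 57,54,54 66,61,56
349 | 49,50,56 49,48,54 48,47,52 54,51,52
359 | 47,49,57 47,48,54 46,47,52 49,47,50
9 | 48,49,57 47,48,55 46,46,52 46,46,49
19 | 48,49,57 47,48,54 45,45,51 47,46,49
29 | 47,49,56 46,47,53 46,46,51 47,46,50
39 | 47,48,55 46,47,53 45,45,50 47,47,50
49 | 47,48,54 46,46,51 45,45,49 50,48,50
59 | 53,53,55 49,49,52 47,46,49 53,50,50
69 | 64,62,61 59,57,57 55,52,52 60,54,51
79 | 74,71,67 71,68,65 66,61,58 67,59,53
89 | 73,70,66 75,71,67 77,71,64 79,69,60
99 | 68,65,60 71,68,63 76,71,65 83,74,64
109 | 63,60,55 66,63,59 71,67,62 79,72,64
tip [278.9 131.2] [274.7 129.7]
tip [289.2 134.8] [293.4 136.3]
can bottom [284.5 137.5]
268 115
```

View pics/v3.png

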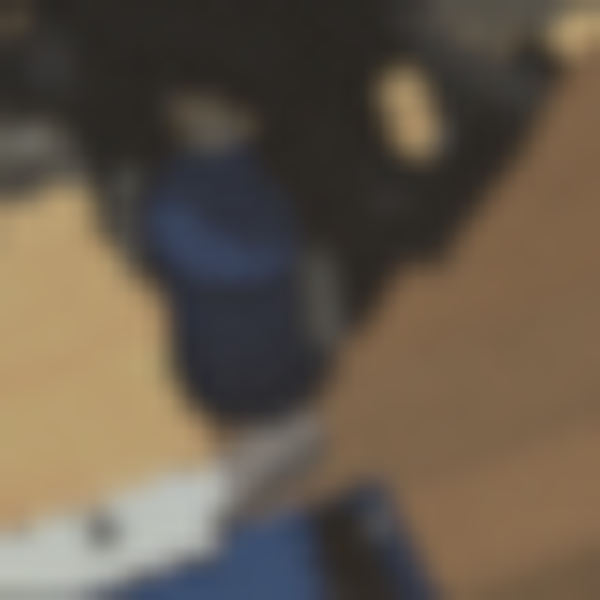

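>>> arm_command --deltas '[[[0,0,0],[0,0,0.1325],3.2],[[0,0,0],[0,0,0.1325],3.2],[[0,0,0],[0,0,0.1325],3.2],[[0,0,0],[0,0,0.1325],3.2],[[0,0,0],[0,0,0.1325],3.2],[[0,0,0],[0,0,0.1325],3.2],[[0,0,0],[0,0,0.1325],3.2],[[0,0,0],[0,0,0.1325],3.2],[[0,0,0],[0,0,0],3.2],[[0,0,0],[0,0,0],3.2]]'

```text
clock: 21.8
position: [0.6667, 0.0521, 0.3473]
tool_rot: [3.141, 0.0, 1.28]
force: [0.2, -0.2, -1.2]
grip_width: 0.0339
finger_force: 49.7
```

```bash
python3 u.py v4
```

```text
clock 21.8
qpos [ 0.048   0.668  -0.3424  1.5147  0.2496  1.002  -0.6519]
position [0.6667 0.0521 0.3473]
tool_rot [3.1414e+00 1.0000e-04 1.2802e+00]
force [ 0.2406 -0.2062 -1.1698]
grip_width 0.0339
finger_force 49.7341
psi 73.3 cam az 163.1
10 | 86,77,68 86,77,67 84,75,64 82,74,63
20 | 75,69,64 74,67,61 71,65,59 75,69,59
30 | 60,57,56 60,56,54 62,58,55 70,65,58
40 | 51,48,50 50,48,50 52,51,52 62,58,55
50 | 47,45,45 52,51,51 57,56,56 66,61,57
60 | 50,47,45 57,55,54 58,57,56 65,60,56
70 | 51,48,44 55,53,50 53,51,50 62,56,52
80 | 47,44,39 48,45,42 48,45,43 61,57,54
90 | 45,41,37 45,42,38 46,43,42 64,63,61
100 | 46,42,38 45,42,38 49,46,44 74,73,71
110 | 47,44,39 50,47,43 59,55,50 88,84,77
120 | 51,46,41 57,53,48 70,64,55 100,90,75
130 | 59,51,43 65,58,50 80,71,59 109,95,75
140 | 79,64,50 82,67,53 87,72,59 110,93,71
150 | 95,76,57 98,78,58 99,79,61 107,87,67
160 | 106,84,63 109,86,63 111,87,64 112,89,66
170 | 118,95,70 114,90,66 117,92,67 118,93,68
tip [283.4 128.3] [283.  124.5]
tip [284.4 137.7] [284.9 141.6]
can bottom [284.4 137.5]
268 115
```

View pics/v4.png

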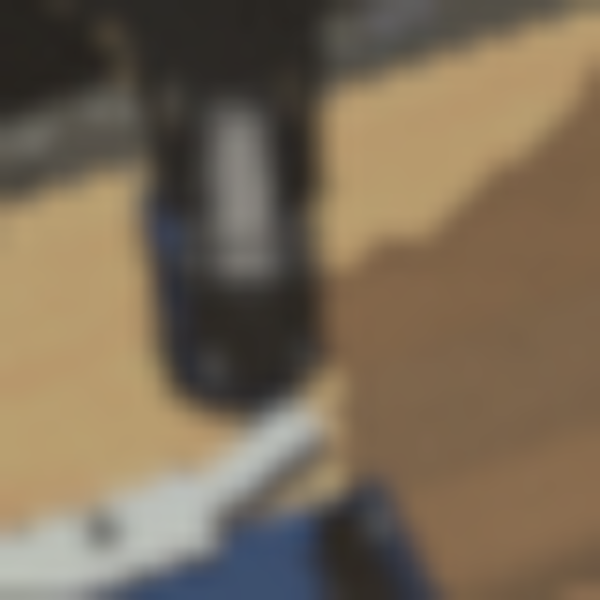

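>>> arm_command --deltas '[[[0,0,0],[0.1,0,0],3.2],[[0,0,0],[0.1,0,0],3.2],[[0,0,0],[0.1,0,0],3.2],[[0,0,0],[0.1,0,0],3.2],[[0,0,0],[0.1,0,0],3.2],[[0,0,0],[0.1,0,0],3.2],[[0,0,0],[0,0,-0.12],3.2],[[0,0,0],[0,0,-0.12],3.2],[[0,0,0],[0,0,-0.12],3.2],[[0,0,0],[0,0,-0.12],3.2],[[0,0,0],[0,0,0],3.2],[[0,0,0],[0,0,0],3.2]]'

```text
clock: 23.05
position: [0.6668, 0.0515, 0.3471]
tool_rot: [-2.596, -0.263, 1.68]
force: [0.3, -0.0, -1.2]
grip_width: 0.0337
finger_force: 50.0
```

```bash
cat > w.py <<'E'
from h import *
o=bot.observe();p=np.array(o["position"]);Q=R.from_euler("xyz",o["tool_rot"])
state()
S=bot.grab_frame("scene")
c=Q.inv().apply(ray(S,(320,200))[0]-p); c0=np.degrees(np.arctan2(-c[1],c[0]))
print("cam rel",round(c0%360,1),"elev",round(np.degrees(np.arctan2(.185-c[2],np.hypot(c[0],c[1]))),1))
fr=cv2.GaussianBlur(S["frame"].astype(np.float32),(0,0),.4)
for d in range(-80,81,10):
    a=np.radians(c0+d); v=[]
    for z in(-.005,.005,.015,.021,.027,.033,.039):
        u,w=proj(S,p+Q.apply([.0175*np.cos(a),-.0175*np.sin(a),.155+z])); v.append(cv2.getRectSubPix(fr,(1,1),(float(u),float(w)))[0,0])
    print("%4d"%((c0+d)%360),*["%d,%d,%d"%tuple(x) for x in v],sep=" | ")
E
python3 w.py
```

```text
clock 23.05
qpos [ 0.172   0.86   -0.545   1.2624  0.0756  1.6174 -0.1459]
position [0.6668 0.0515 0.3471]
tool_rot [-2.5956 -0.2628  1.68  ]
force [ 0.3473 -0.0038 -1.2349]
grip_width 0.0337
finger_force 49.9544
cam rel 62.6 elev 24.8
 342 | 81,85,90 | 64,68,80 | 52,60,76 | 52,59,74 | 51,57,71 | 50,55,69 | 50,53,65
 352 | 68,71,78 | 56,62,76 | 52,58,74 | 52,57,70 | 51,56,69 | 50,54,67 | 50,53,64
   2 | 59,63,73 | 52,57,73 | 52,57,72 | 51,57,70 | 51,56,69 | 50,53,65 | 50,53,64
  12 | 49,54,68 | 52,58,75 | 52,58,73 | 52,57,71 | 51,56,69 | 51,54,67 | 51,54,67
  22 | 51,57,72 | 53,60,79 | 53,59,75 | 52,58,73 | 52,57,72 | 51,55,69 | 51,55,69
  32 | 52,59,76 | 54,61,81 | 53,60,77 | 53,59,76 | 53,58,74 | 52,57,71 | 52,56,71
  42 | 54,60,77 | 56,63,82 | 55,61,78 | 53,60,77 | 53,58,75 | 52,58,73 | 53,58,72
  52 | 64,67,78 | 67,71,82 | 66,69,80 | 55,61,77 | 52,59,75 | 52,58,73 | 53,58,73
  62 | 88,87,85 | 91,91,90 | 90,90,90 | 67,70,81 | 52,58,74 | 52,58,72 | 53,58,73
  72 | 99,97,91 | 102,100,95 | 105,104,98 | 86,86,89 | 54,59,73 | 52,56,70 | 52,57,71
  82 | 78,76,71 | 83,80,75 | 90,87,82 | 88,88,87 | 53,57,68 | 50,54,66 | 51,55,68
  92 | 55,52,48 | 59,55,52 | 65,63,59 | 77,76,74 | 51,53,61 | 49,52,62 | 50,53,64
 102 | 49,46,42 | 50,46,44 | 55,52,47 | 74,73,70 | 50,51,56 | 48,50,58 | 49,52,62
 112 | 47,43,39 | 50,47,43 | 53,50,46 | 71,68,65 | 51,51,53 | 47,48,55 | 48,51,59
 122 | 46,42,38 | 50,47,44 | 52,49,45 | 70,67,63 | 52,51,50 | 46,47,53 | 48,50,57
 132 | 47,43,39 | 50,47,44 | 51,48,44 | 65,63,58 | 56,53,51 | 46,45,50 | 48,49,57
 142 | 48,44,40 | 49,46,45 | 50,47,44 | 61,58,54 | 60,57,52 | 45,44,46 | 47,48,54
```

>>> arm_command --deltas '[[[0,0,0],[0,0,-0.14],3.2],[[0,0,0],[0,0,-0.14],3.2],[[0,0,0],[0,0,-0.14],3.2],[[0,0,0],[0,0,-0.14],3.2],[[0,0,0],[0,0,-0.14],3.2],[[0,0,0],[0,0,-0.14],3.2],[[0,0,0],[0,0,-0.14],3.2],[[0,0,0],[0,0,-0.14],3.2],[[0,0,0],[0,0,-0.14],3.2],[[0,0,0],[0,0,-0.14],3.2],[[0,0,0],[0,0,-0.14],3.2],[[0,0,0],[0,0,-0.14],3.2],[[0,0,0],[0,0,-0.14],3.2],[[0,0,0],[0,0,-0.14],3.2],[[0,0,0],[0,0,-0.14],3.2],[[0,0,0],[0,0,0],3.2],[[0,0,0],[0,0,0],3.2]]'

```text
clock: 24.8
position: [0.6667, 0.0518, 0.3471]
tool_rot: [2.618, -0.308, -2.349]
force: [0.3, -0.6, -1.4]
grip_width: 0.0339
finger_force: 50.0
```

```bash
python3 w.py
```

```text
clock 24.8
qpos [ 0.4031  1.0392 -1.1088  1.2461  0.4276  1.7313  1.6467]
position [0.6667 0.0518 0.3471]
tool_rot [ 2.6179 -0.3082 -2.3486]
force [ 0.2994 -0.5701 -1.3649]
grip_width 0.0339
finger_force 49.9814
cam rel 302.5 elev 24.8
 222 | 52,50,46 | 52,49,47 | 51,49,48 | 71,72,74 | 79,88,103 | 67,80,104 | 68,81,104
 232 | 47,44,40 | 51,48,45 | 52,49,46 | 77,79,81 | 76,86,102 | 73,85,105 | 73,84,105
 242 | 46,42,39 | 50,47,45 | 54,51,47 | 80,82,85 | 79,87,99 | 84,92,107 | 80,89,107
 252 | 46,43,39 | 50,47,44 | 54,51,48 | 82,84,85 | 87,91,97 | 93,97,104 | 86,92,103
 262 | 50,47,43 | 53,50,47 | 59,57,53 | 85,84,82 | 95,95,94 | 96,96,98 | 85,89,97
 272 | 64,62,57 | 65,63,59 | 77,75,70 | 90,88,84 | 79,80,82 | 78,79,83 | 72,75,84
 282 | 86,84,79 | 91,89,84 | 101,98,92 | 91,90,87 | 59,62,70 | 57,60,72 | 56,60,72
 292 | 95,93,88 | 103,101,96 | 102,100,95 | 77,78,81 | 51,56,70 | 51,57,71 | 52,56,71
 302 | 75,75,77 | 80,80,81 | 77,77,80 | 59,64,75 | 53,59,74 | 54,59,73 | 52,57,72
 312 | 55,60,74 | 58,62,75 | 58,62,75 | 53,60,75 | 54,60,75 | 54,59,73 | 52,57,72
 322 | 52,59,75 | 53,61,78 | 54,60,77 | 54,60,76 | 53,59,74 | 54,58,72 | 52,57,70
 332 | 51,56,71 | 53,60,77 | 53,59,75 | 55,60,74 | 53,57,71 | 53,57,70 | 52,56,68
 342 | 50,54,68 | 53,59,75 | 53,58,72 | 54,58,71 | 52,56,69 | 51,55,67 | 51,54,65
 352 | 49,53,64 | 51,56,71 | 52,56,69 | 52,55,67 | 50,54,65 | 50,52,63 | 49,52,61
   2 | 49,52,62 | 50,54,68 | 51,54,65 | 51,53,63 | 49,52,61 | 49,50,59 | 48,50,58
  12 | 51,53,62 | 50,53,65 | 50,52,61 | 49,51,59 | 49,50,58 | 48,49,56 | 48,49,55
  22 | 53,54,62 | 50,54,64 | 49,51,59 | 49,50,57 | 49,49,56 | 48,48,55 | 47,48,53
```

>>> arm_command --deltas '[[[0,0,0],[0,0,-0.13],3.2],[[0,0,0],[0,0,-0.13],3.2],[[0,0,0],[0,0,-0.13],3.2],[[0,0,0],[0,0,-0.13],3.2],[[0,0,0],[0,0,0],3.2],[[0,0,0],[0,0,0],3.2]]'

```text
clock: 25.45
position: [0.6667, 0.0519, 0.3472]
tool_rot: [2.542, -0.027, -1.904]
force: [-0.4, -0.5, -1.1]
grip_width: 0.0337
finger_force: 50.0
```

```bash
sed -i 's/(-80,81,10)/(-66,67,6)/; s/(-.005,.005,.015,.021,.027,.033,.039)/(.024,.027,.030,.033,.036,.039)/' w.py; python3 w.py
```

```text
clock 25.45
qpos [ 0.4399  1.1015 -1.2427  1.2437  0.5175  1.7785  2.0908]
position [0.6667 0.0519 0.3472]
tool_rot [ 2.542  -0.0268 -1.9039]
force [-0.3703 -0.5407 -1.1478]
grip_width 0.0337
finger_force 49.9872
cam rel 272.7 elev 24.8
 206 | 60,73,97 | 58,72,96 | 56,71,96 | 57,71,97 | 57,71,96 | 56,70,95
 212 | 62,73,94 | 58,70,92 | 56,69,92 | 56,70,94 | 56,69,93 | 56,69,93
 218 | 64,72,90 | 58,67,87 | 56,67,88 | 58,69,90 | 58,69,89 | 59,68,89
 224 | 68,73,86 | 62,69,84 | 62,69,84 | 63,69,84 | 62,68,83 | 62,68,84
 230 | 74,77,84 | 68,71,80 | 68,71,79 | 69,71,79 | 71,73,81 | 72,75,86
 236 | 81,82,85 | 80,81,84 | 85,85,89 | 89,89,91 | 90,90,92 | 88,89,94
 242 | 92,91,90 | 96,95,95 | 105,103,101 | 109,107,104 | 110,107,104 | 104,103,103
 248 | 100,98,95 | 111,108,105 | 123,120,115 | 129,126,120 | 130,126,120 | 121,119,116
 254 | 108,105,100 | 124,120,114 | 135,131,124 | 137,133,126 | 134,131,125 | 121,119,116
 260 | 105,102,97 | 121,118,113 | 130,127,122 | 133,129,124 | 130,127,122 | 115,114,112
 266 | 97,94,91 | 105,104,103 | 109,108,108 | 110,108,107 | 106,105,106 | 96,96,99
 272 | 81,79,81 | 80,81,85 | 84,85,90 | 85,86,91 | 83,85,90 | 77,79,87
 278 | 75,74,78 | 65,67,77 | 64,67,79 | 64,67,78 | 62,65,77 | 59,63,76
 284 | 73,73,78 | 57,60,72 | 55,59,73 | 55,60,73 | 55,60,73 | 55,59,73
 290 | 73,74,78 | 57,59,71 | 52,57,71 | 52,57,71 | 52,57,70 | 52,57,71
 296 | 73,73,78 | 56,59,70 | 52,56,70 | 52,56,70 | 52,56,69 | 52,56,70
 302 | 72,72,77 | 55,58,68 | 52,56,69 | 51,56,69 | 51,55,68 | 51,55,68
 308 | 67,67,73 | 54,57,67 | 52,55,68 | 51,55,67 | 51,54,66 | 51,54,66
 314 | 60,61,68 | 53,56,66 | 51,55,67 | 51,54,66 | 51,54,65 | 51,54,65
 320 | 57,58,66 | 52,55,64 | 51,54,65 | 51,54,64 | 51,53,63 | 50,53,64
 326 | 53,55,64 | 51,53,62 | 51,53,63 | 51,53,63 | 51,53,62 | 50,52,62
 332 | 49,52,61 | 50,51,60 | 50,51,61 | 51,52,61 | 50,52,59 | 50,51,59
 338 | 49,51,59 | 49,51,59 | 49,50,59 | 50,50,59 | 50,51,58 | 49,50,58
```

```bash
cat > x.py <<'E'
from h import *
o=bot.observe();p=np.array(o["position"]);Q=R.from_euler("xyz",o["tool_rot"])
S=bot.grab_frame("scene")
c=Q.inv().apply(ray(S,(320,200))[0]-p-Q.apply([0,0,.188])); c[2]=0;c/=np.linalg.norm(c); l=np.cross([0,0,1],c)
rel=np.degrees(np.arctan2(-l[1],l[0]))%360; print("lateral + is rel",rel)
fr=S["frame"].astype(np.float32)
for s in range(-30,31,2):
    v=[cv2.getRectSubPix(fr,(1,1),tuple(map(float,proj(S,p+Q.apply(s/1000*l+[0,0,.155+z])))))[0,0] for z in(.027,.031,.035)]
    print(s,*["%d,%d,%d"%tuple(x) for x in v],sep=" | ")
E
python3 x.py
```

```text
lateral + is rel 182.66127136731228
-30 | 56,57,66 | 51,53,62 | 48,50,59
-28 | 50,51,60 | 47,48,54 | 46,46,50
-26 | 47,47,52 | 46,44,46 | 46,43,41
-24 | 46,43,44 | 46,42,41 | 46,42,38
-22 | 46,44,43 | 46,43,42 | 46,42,40
-20 | 47,45,47 | 47,45,47 | 46,44,46
-18 | 48,49,54 | 47,48,53 | 48,48,53
-16 | 50,51,60 | 49,50,59 | 50,51,59
-14 | 57,58,66 | 52,53,63 | 51,53,63
-12 | 70,70,73 | 56,58,66 | 52,55,66
-10 | 91,90,89 | 67,67,73 | 53,56,67
-8 | 97,95,92 | 74,75,78 | 53,57,68
-6 | 95,93,90 | 80,80,82 | 55,58,70
-4 | 92,90,86 | 82,81,82 | 56,59,71
-2 | 87,85,81 | 82,81,82 | 63,66,75
0 | 83,80,76 | 84,83,83 | 78,80,84
2 | 81,78,73 | 96,94,90 | 107,106,104
4 | 86,83,78 | 103,100,95 | 123,119,114
6 | 93,90,85 | 105,102,97 | 124,120,116
8 | 100,98,94 | 98,96,94 | 107,104,102
10 | 95,95,94 | 83,83,85 | 86,85,88
12 | 83,85,91 | 69,72,81 | 66,69,79
14 | 69,76,90 | 57,66,85 | 57,67,87
16 | 60,74,98 | 57,71,96 | 57,71,96
18 | 58,75,103 | 57,74,102 | 57,74,102
20 | 58,76,105 | 58,76,104 | 56,72,100
22 | 59,76,105 | 58,73,100 | 54,66,88
24 | 60,75,100 | 59,70,90 | 53,59,73
26 | 63,72,91 | 62,66,78 | 53,53,57
28 | 66,70,79 | 67,66,68 | 53,50,49
30 | 61,60,64 | 63,60,58 | 51,47,44
```

```bash
cat > y.py <<'E'
from h import *
o=bot.observe();p=np.array(o["position"]);Q=R.from_euler("xyz",o["tool_rot"])
S=bot.grab_frame("scene")
fr=S["frame"].astype(np.float32)
# finger at rel 270: tool +y ; lateral along tool x
print(np.round([proj(S,p+Q.apply([s,.03,.155])) for s in(-.011,.011)],1), np.round([proj(S,p+Q.apply([0,0,.155+z])) for z in(0,.04)],1))
for s in range(-34,35,2):
    v=[cv2.getRectSubPix(fr,(1,1),tuple(map(float,proj(S,p+Q.apply([s/1000,r,.155+z])))))[0,0].mean() for z,r in((-.03,.03),(-.02,.03),(-.01,.03),(0,.03),(.01,.03),(.044,0),(.047,0))]
    print(s,*np.round(v).astype(int))
E
python3 y.py
```

```text
[[281.8 154.4]
 [289.7 153.7]] [[285.8 149.7]
 [287.2 162.4]]
-34 145 149 175 81 44 42 42
-32 145 144 168 80 48 43 44
-30 146 144 165 78 55 44 45
-28 146 155 165 78 64 45 46
-26 146 167 169 79 73 48 49
-24 146 175 168 79 78 52 53
-22 146 179 167 79 81 61 61
-20 146 180 163 80 82 70 68
-18 144 179 154 80 81 76 74
-16 137 171 139 79 79 74 74
-14 116 153 121 80 79 71 73
-12 89 114 103 86 84 74 77
-10 60 85 98 96 92 96 92
-8 50 65 95 104 95 119 112
-6 50 56 85 86 88 133 122
-4 54 48 63 66 72 130 120
-2 57 44 51 50 63 109 100
0 58 43 47 49 59 87 82
2 58 43 49 50 61 67 66
4 56 44 51 53 67 62 62
6 53 48 60 62 77 60 60
8 49 54 70 77 92 59 59
10 52 57 78 86 100 58 58
12 62 55 70 87 90 57 59
14 74 51 60 71 70 56 60
16 80 48 51 60 58 54 61
18 82 50 49 53 52 53 63
20 86 57 51 50 49 51 63
22 91 71 57 50 45 50 63
24 94 85 69 54 46 49 61
26 96 93 83 61 49 49 59
28 96 97 93 73 54 51 58
30 96 97 100 85 61 54 58
32 96 98 103 94 68 57 58
34 96 98 103 100 76 59 59
```

```bash
cat > z.py <<'E'
from fit import *
S=bot.grab_frame("scene")
u=proj(S,(.663,.06,.03)); a,b=int(u[0])-40,int(u[1])-30
im=cv2.imread("pics/home.png")[:,:,::-1]
fr=S["frame"].copy(); fr[b:b+60,a:a+80]=im[5::10,5::10]
H=dict(S);H["frame"]=fr
t=(.6643,.1603,1.575)
import fit as F
win=(a+1,b+1,a+79,b+59)
def render2(pic,w,parts,pose):
    inv=lambda P:P
    lab=np.zeros(((w[3]-w[1])*SS,(w[2]-w[0])*SS),np.uint8)
    def paint(cls,W):
        uv=np.array([proj(pic,p) for p in W]);uv=(uv+.5-[w[0],w[1]])*SS-.5
        cv2.fillConvexPoly(lab,cv2.convexHull(np.round(uv*16).astype(np.int32)),cls,shift=4)
    paint(1,place(SLED[0][1],*pose[:3]))
    for c,P in TESTER: paint(3 if c==2 else 4,place(P,*pose[3:]))
    for c,P in SLED[1:]: paint(2,place(P,*pose[:3]))
    M=[cv2.resize((lab==i).astype(np.float32),(w[2]-w[0],w[3]-w[1]),interpolation=cv2.INTER_AREA) for i in range(5)]
    return np.stack([cv2.GaussianBlur(m,(0,0),.7).ravel() for m in M],1)
F.render=render2
sc=np.array([.004,.004,.03]*2)
p0=np.array([.663,.087,1.57,*t])
f=lambda v:F.cost(p0+v*sc,None,[H],[win])
r=minimize(f,np.zeros(6),method="Nelder-Mead",options=dict(initial_simplex=np.vstack([np.zeros(6),np.eye(6)]),xatol=.02,fatol=.001,maxiter=800))
q=p0+r.x*sc; print(np.round(q,4),r.fun); d=q[3:5]-q[:2]; print("gap stop-centre",d, "seat cam",q[0]+.03*np.cos(q[2]),q[1]+.03*np.sin(q[2]))
for psi in (4.4,):
    plan((.6635,.1175,.36),psi)
o=bot.observe();Q=R.from_euler("xyz",o["tool_rot"]);x=Q.apply([1,0,0]);print("head",np.arctan2(x[1],x[0]))
E
python3 z.py
```

```text
[0.662  0.0877 1.585  0.6618 0.1621 1.5709] 160.195879585959
gap stop-centre [-0.00021548  0.07440441] seat cam 0.6615952193388219 0.11769652400814433
turn [ 0.5993 -0.0191 -0.025 ] shift after turn cm [-6.14  2.32 -1.26] before [-6.07  2.8   0.2 ]
head -1.9011335986268039
```

>>> arm_command --deltas '[[[0,0,0],[0.1,-0.003,-0.004],3.2],[[0,0,0],[0.1,-0.003,-0.004],3.2],[[0,0,0],[0.1,-0.003,-0.004],3.2],[[0,0,0],[0.1,-0.003,-0.004],3.2],[[0,0,0],[0.1,-0.003,-0.004],3.2],[[0,0,0],[0.1,-0.003,-0.004],3.2],[[0,0,0],[0,0,-0.1],3.2],[[0,0,0],[0,0,-0.1],3.2],[[0,0,0],[0,0,-0.1],3.2],[[0,0,0],[0,0,0],3.2],[[0,0,0],[0,0,0],3.2]]'

```text
clock: 26.75
position: [0.6667, 0.0518, 0.3472]
tool_rot: [-3.141, 0.0, -1.586]
force: [0.3, 0.0, -0.5]
grip_width: 0.0336
finger_force: 50.1
```

```bash
python3 -c "
from h import *
state()"
```

```text
clock 26.75
qpos [ 0.5043  0.9783 -1.2668  1.4883  0.9408  1.3676  2.3025]
position [0.6667 0.0518 0.3472]
tool_rot [-3.1414e+00  3.0000e-04 -1.5857e+00]
force [ 0.2997  0.0278 -0.5024]
grip_width 0.0336
finger_force 50.0968
```

>>> arm_command --deltas '[[[-1.6,0.1,0],[0,0,0],3.2],[[-2,0.1,0],[0,0,0],3.2],[[-2,0.1,0],[0,0,0],3.2],[[-1,0.1,0],[0,0,0],3.2],[[0,0,0],[0,0,-0.07],3.2],[[0,0,0],[0,0,-0.07],3.2],[[0,0,0],[0,0,-0.07],3.2],[[0,0,0],[0,0,-0.07],3.2],[[0,0,0],[0,0,0],3.2],[[0,0,0],[0,0,0],3.2]]'

```text
clock: 27.75
position: [0.6634, 0.118, 0.3472]
tool_rot: [-3.141, 0.0, -1.305]
force: [-0.2, -0.3, -0.3]
grip_width: 0.034
finger_force: 50.1
```

```bash
python3 -c "
from h import *
state()
plan((.6637,.118,.27),-1.29)"
```

```text
clock 27.75
qpos [ 0.4118  1.0111 -1.3109  1.4722  0.9794  1.4051  2.4729]
position [0.6634 0.118  0.3472]
tool_rot [-3.1413e+00  4.0000e-04 -1.3047e+00]
force [-0.1949 -0.2855 -0.2708]
grip_width 0.034
finger_force 50.0947
turn [-0.0003  0.0004 -0.0147] shift after turn cm [ 0.   -0.03  7.72] before [ 0.01 -0.03  7.72]
```

>>> arm_command --deltas '[[[0,0,2],[0,0,0],3.2],[[0,0,2],[0,0,0],3.2],[[0,0,2],[0,0,0],3.2],[[0,0,1],[0,0,0],3.2],[[0,0,0.7],[0,0,0],3.2],[[0,0,0],[0,0,0],3.2],[[0,0,0],[0,0,0],3.2]]'

```text
clock: 28.45
position: [0.6636, 0.118, 0.2707]
tool_rot: [-3.141, 0.001, -1.302]
force: [-0.2, -0.2, -0.5]
grip_width: 0.034
finger_force: 50.1
```

```bash
python3 -c "
from h import *
state()
plan((.6637,.118,.2416),-1.29)"; sed -i 's/(-66,67,6)/(-70,71,7)/;s/(.024,.027,.030,.033,.036,.039)/(.027,.030,.033,.036,.039,.042)/' w.py; python3 w.py | tail -23
```

```text
clock 28.45
qpos [ 0.3986  1.0933 -1.2538  1.522   1.0606  1.3128  2.4323]
position [0.6636 0.118  0.2707]
tool_rot [-3.1406e+00  5.0000e-04 -1.3019e+00]
force [-0.1508 -0.1885 -0.5456]
grip_width 0.034
finger_force 50.1179
turn [-0.001   0.0005 -0.0119] shift after turn cm [ 0.01 -0.01  2.91] before [ 0.01 -0.01  2.91]
finger_force 50.1179
cam rel 242.4 elev 58.6
 172 | 83,83,81 | 64,63,61 | 53,51,48 | 45,42,39 | 45,41,37 | 44,41,37
 179 | 57,56,54 | 49,46,44 | 44,41,38 | 44,41,38 | 44,41,37 | 44,41,37
 186 | 48,46,44 | 44,41,40 | 44,41,39 | 44,41,38 | 44,41,38 | 45,41,38
 193 | 44,42,42 | 44,41,41 | 44,41,39 | 44,41,39 | 45,41,39 | 47,43,40
 200 | 44,42,44 | 44,42,42 | 45,42,42 | 46,43,42 | 48,44,43 | 51,47,45
 207 | 45,43,46 | 45,43,45 | 46,44,45 | 49,45,45 | 52,49,47 | 57,53,51
 214 | 45,44,47 | 45,44,46 | 48,46,47 | 51,50,49 | 57,56,54 | 63,61,59
 221 | 46,46,48 | 48,47,49 | 50,49,50 | 55,54,54 | 62,60,59 | 67,65,64
 228 | 50,49,51 | 52,51,52 | 54,53,54 | 60,58,59 | 65,64,64 | 69,67,66
 235 | 60,59,59 | 62,61,61 | 64,63,63 | 67,65,65 | 68,67,67 | 70,68,67
 242 | 70,68,66 | 72,70,68 | 74,71,70 | 75,73,71 | 75,73,71 | 75,72,69
 249 | 77,74,70 | 79,77,73 | 81,78,74 | 82,78,75 | 80,77,74 | 78,75,72
 256 | 70,67,63 | 73,70,66 | 76,73,69 | 80,77,73 | 80,77,74 | 80,77,74
 263 | 61,58,54 | 64,61,57 | 67,64,61 | 71,69,65 | 75,73,69 | 76,73,71
 270 | 52,48,45 | 53,50,47 | 56,53,50 | 60,58,55 | 66,64,61 | 71,68,66
 277 | 47,44,40 | 47,44,41 | 49,46,44 | 51,49,47 | 57,54,52 | 64,61,59
 284 | 45,42,37 | 45,42,38 | 45,42,39 | 46,44,41 | 48,46,44 | 54,51,50
 291 | 44,40,36 | 44,41,37 | 44,41,37 | 44,41,38 | 46,43,40 | 47,45,43
 298 | 44,40,35 | 44,40,36 | 44,40,36 | 44,41,37 | 44,41,38 | 45,42,40
 305 | 44,40,35 | 43,39,35 | 43,39,35 | 43,40,36 | 43,40,37 | 43,40,38
 312 | 44,40,35 | 43,39,35 | 43,39,35 | 43,39,35 | 43,40,36 | 43,40,36
```

>>> arm_command --deltas '[[[0,0,0.7],[0,0,-0.03],3.2],[[0,0,0.6],[0,0,0],3.2],[[0,0,0.5],[0,0,0],3.2],[[0,0,0.4],[0,0,0],3.2],[[0,0,0],[0,0,0],3.2],[[0,0,0],[0,0,0],3.2]]'

```text
clock: 29.1
position: [0.6635, 0.1179, 0.2483]
tool_rot: [-3.141, 0.0, -1.272]
force: [0.2, -0.2, -0.0]
grip_width: 0.0337
finger_force: 50.1
```

>>> arm_command --deltas '[[[0,0,0.4],[0,0,0],3.2],[[0,0,0.4],[0,0,0],3.2],[[0,0,0.2],[0,0,0],3.2],[[0,0,0],[0,0,0],3.2],[[0,0,0],[0,0,0],3.2]]' --newtons 70

```text
clock: 29.6
position: [0.6636, 0.118, 0.2386]
tool_rot: [-3.141, 0.0, -1.272]
force: [-0.8, -0.8, 5.2]
grip_width: 0.0333
finger_force: 69.2
```

>>> arm_command --deltas '[[[0,0,0.3],[0,0,0],3.2],[[0,0,0.3],[0,0,0],3.2],[[0,0,0],[0,0,0],3.2],[[0,0,0],[0,0,0],3.2]]'

```text
clock: 30.0
position: [0.6636, 0.118, 0.2329]
tool_rot: [-3.141, 0.0, -1.272]
force: [-1.6, -1.4, 8.5]
grip_width: 0.0333
finger_force: 69.3
```

>>> arm_command --deltas '[[[0,0,0.3],[0,0,0],3.2],[[0,0,0.2],[0,0,0],3.2],[[0,0,0.1],[0,0,0],3.2],[[0,0,0],[0,0,0],3.2],[[0,0,0],[0,0,0],3.2]]'

```text
clock: 30.5
position: [0.6636, 0.1182, 0.2294]
tool_rot: [-3.14, -0.001, -1.272]
force: [-12.2, -6.8, 41.0]
grip_width: 0.0332
finger_force: 73.4
```

>>> arm_command --deltas '[[[0,0,0.1],[0,0,0],3.2],[[0,0,0.1],[0,0,0],3.2],[[0,0,0],[0,0,0],3.2],[[0,0,0],[0,0,0],3.2]]'

```text
clock: 30.9
position: [0.6635, 0.1184, 0.2291]
tool_rot: [-3.139, -0.001, -1.272]
force: [-19.7, -11.4, 65.2]
grip_width: 0.0334
finger_force: 75.9
```

>>> arm_command --deltas '[[[0,0,-0.15],[0,0,0],3.2],[[0,0,-0.12],[0,0,0],3.2],[[0,0,0],[0,0,0],3.2],[[0,0,0],[0,0,0],3.2],[[0,0,0],[0,0,0],3.2]]'

```text
clock: 31.4
position: [0.6635, 0.1182, 0.2294]
tool_rot: [-3.14, -0.0, -1.272]
force: [-8.9, -5.5, 33.8]
grip_width: 0.0339
finger_force: 71.9
```

```bash
python3 -c "
from h import *
state()
S=bot.grab_frame('scene');T=bot.grab_frame('top')
locate(dict(ring_mark=.032,capacitor_stripe=.06,capacitor=.032,sled_nose=.006,sled_handle=.038,sled=0),dict(S=S,T=T))"
```

```text
clock 31.4
qpos [ 0.3917  1.1459 -1.2298  1.5384  1.1156  1.2742  2.4367]
position [0.6635 0.1182 0.2294]
tool_rot [-3.1398e+00 -4.0000e-04 -1.2719e+00]
force [-8.9208 -5.4603 33.7589]
grip_width 0.0339
finger_force 71.9488
ring_mark S [195.  198.1] 0.71 [0.6448 0.3719 0.032 ]
ring_mark T [292.4 166.6] 0.5 [0.6323 0.1195 0.032 ]
capacitor_stripe S [270.2 163.8] 0.42 [0.6493 0.1138 0.06  ]
capacitor_stripe T None
capacitor S [269.4 162.2] 0.56 [0.6721 0.1103 0.032 ]
capacitor T None
sled_nose S [257.5 172.3] 0.84 [0.6671 0.1568 0.006 ]
sled_nose T [282.8 160.2] 0.43 [0.6614 0.1591 0.006 ]
sled_handle S [291.  155.5] 0.83 [0.6637 0.0371 0.038 ]
sled_handle T [433.2 225.2] 0.42 [ 0.4114 -0.4235  0.038 ]
sled S [277.9 165.4] 0.57 [0.6677 0.0847 0.    ]
sled T [300.6 158.9] 0.45 [0.6685 0.0891 0.    ]
```

```bash
python3 -c "
from workcell import bot
print(bot.job_done())"
```

```text
the job is handed in; nothing more can be done
None
```

I handed the job in at about 31 s: the sled is home against the stop, and the capacitor sits in the ring held at the bottom of its travel with about 34 N. Its stripe is turned to the white mark, to within a few degrees by my camera estimate. The push briefly overshot, reaching about 65 N down before I eased it back, which is below the 120 N wrist limit.

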